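# Grade the seized pedestals with the taper gauge

### The arm

A 6-joint arm with a two-finger parallel gripper is mounted at the origin on the work surface. World frame = base frame: x ahead of the robot, y to its left, z up, the work surface at z = 0. Lengths are in m, angles in rad, forces in N, time in s.
With the tool pointing down it reaches from about 0.35 to 0.85 m from the base axis. Payload 8.1 kg.
Tool frame: the origin (TCP) lies between the finger pads; the fingertips stand 11 mm ahead of it and the grasp point (between the pads) lies 8 mm behind it (tips_ahead is the z of the fingertips in the tool frame, in m); z points along the fingers, y is the line along which they close (so a half turn about z gives the same grasp; the last joint's range is limited). The gripper opens to 93 mm and grips with 3 to 60 N. Pads are 15 mm wide; open, the fingers measure 128 mm over their backs; the gripper's body (75 mm by 188 mm) begins 65 mm behind the grasp point.
Start: joints at [1.113, 0.13, 1.488, -0, 1.523, -0.085], TCP at [0.219, 0.559, 0.199] pointing down, gripper open.
Joint ranges: [-2.96, 2.96], [-0.89, 2.26], [0.02, 2.5], [-1.34, 4.48], [0, 2.73], [-2.66, 2.66]. Speed limits (rad/s): [2.39, 2.39, 2.79, 3.14, 3.14, 3.14].

### API

Orientations are given as a rotation vector (axis times angle).
In Python, from plant import read_state, read_camera, close_job, tips_ahead gives the robot as it stands. The module is installed in compiled form; this text tells all that it offers.
- The arm moves only by the tool move_arm, never from a script. Its argument "plan" is a list of rows, each a list of 7 numbers: the turn, a rotation vector about the tool's x, y, z in units of 6 degrees (1.0 is 6 degrees), then the shift along the tool's x, y, z in units of 25 mm (1.0 is 25 mm), then the finger opening in mm, from 0 to 93. A call has exactly 10 rows; each row shifts and turns the commanded pose from where the row before left it, along the tool's axes as they then stand; what a row does not reach is not made up. A row lasts 1/10 s, in which the tool goes at most 50 mm and 8.59 degrees, less where a joint would pass 70% of its speed; a pose out of reach is approached as far as the arm can. A call is refused whole if a number of a shift passes 1 or a number of a turn 1, either way. A call with a gripper value outside its range is refused whole. The fingers move at their own pace and stop on an object; "force" is the grip in N (left out, the last holds). Time passes only in rows, so rows that do not move let the fingers close, or fill a call up. It gives the time, the measured TCP pose, the force, the opening and the grip force at its end, in the units of the state.
- read_state(): the state, without advancing time (a new reading comes with each control period).
- read_camera(name): name is "scene" or "side" or "wrist"; returns a dict with "frame" (420x560x3 uint8, red, green, blue), "z_map" (420x560 float32, m along the optical axis (not along the pixel's ray), 0 where there is no reading), "fx", "fy", "cx", "cy" (pixels), "rvec" (rotation vector, rad) and "tvec" (3), from world to camera coordinates, as OpenCV has them. Camera axes: x right, y down, z forward; pixel columns grow to the right and rows downward; lengths in m; the calibration is good to about 2 mm. A picture is of the moment at which its call begins.
- close_job(): hands the job in; it is judged then, once.
The state is a dict: "t": time; "q": joint angles; "dq": joint speeds; "joint_torque": joint torques, N m; "tool_pos": TCP position; "orientation": TCP orientation; "force": force on the tool from outside, world axes, zero at the start; "wrist_torque": the same for the moment, N m; "opening": finger opening in m; "gripper_force": force on a finger pad.
Only numpy, scipy, OpenCV 4.12 (cv2) and the standard library are available. Lean on these libraries where they do the work, as an engineer would, in place of code of your own. Each camera call takes 0.05 s, during which the arm holds its last target. There are 200 camera calls.

### The job

Working from the rack's left end (as the robot sees it) to its right, rock each steel post to and fro to free it from the stiff tongues of the rack, lift it out and slide its shank along the slot of the tapered gauge until it wedges. Read in which of the gauge's zones (one, two or three dots) it stops, draw it back out, and stand it upright in the tray that bears the same number of dots. Leave the bottle, the slide box and the beaker where they are.

Things in the scene. Friction and masses are not known exactly. Their poses are not given: they have to be found in the camera images.
- post_1_mid (a point): turned steel pedestal 112 mm tall, z along its axis; point half-way up, 56 mm above the underside. Upward: foot dia 44 (0-8 mm), shank of unknown diameter 16 to 26 (8-50), flange dia 36 (50-56), neck dia 14 (56-86), black knob dia 28 to grip (86-112). 220 g. Starts in the rack's left end station if present, else None
- post_2_mid (a point): like post_1 but for its shank's diameter (also unknown, 16 to 26 mm); point half-way up, 56 mm above the underside. Starts in the rack's second from the left station if present, else None
- post_3_mid (a point): like post_1 but for its shank's diameter (also unknown, 16 to 26 mm); point half-way up, 56 mm above the underside. Starts in the rack's third from the left station if present, else None
- post_4_mid (a point): like post_1 but for its shank's diameter (also unknown, 16 to 26 mm); point half-way up, 56 mm above the underside. Starts in the rack's right end station if present, else None
- rack: fixed aluminium rack 136 x 300 mm, walls at x = +-60 mm 70 to 83 mm high; origin under its centre on the bench, z up, x from the robot's side (near) to the far side, y to its left end. Stations for posts at x = 0, y = +108, +36, -36, -108 mm (left to right). The post's foot stands 8 mm above the bench inside a 6 mm rim, with 2.5 to 4 mm of play
- rack_tongues (a point): rack centre at the height of the tongues. At each station two flat steel tongues, 30 mm wide, 72-78 mm above the bench, reach in along the rack's x from the near and far walls and leave a 22 mm gap about the post's neck, too narrow for its flange (8 mm below them): a straight pull is blocked. They slide back stiffly (4 N) and stay where left
- rack_floor (a point): rack centre on the floor that the feet stand on. To free a post, rock its knob to the near and to the far side (along the rack's x), the foot tipping on its edge: at 0.25 rad of tilt the neck has pushed that side's tongue back about 11 mm. With both tongues back 9 mm or more the post, upright again, lifts straight out
- tongue_1_near (a joint): how far the near tongue of the station of post_1 is pushed back, m: 0 to 0.002 at the start (blocking), at most 0.016; needs about 0.009
- tongue_1_far (a joint): how far the far tongue of the station of post_1 is pushed back, m: 0 to 0.002 at the start (blocking), at most 0.016; needs about 0.009
- tongue_2_near (a joint): how far the near tongue of the station of post_2 is pushed back, m: 0 to 0.002 at the start (blocking), at most 0.016; needs about 0.009
- tongue_2_far (a joint): how far the far tongue of the station of post_2 is pushed back, m: 0 to 0.002 at the start (blocking), at most 0.016; needs about 0.009
- tongue_3_near (a joint): how far the near tongue of the station of post_3 is pushed back, m: 0 to 0.002 at the start (blocking), at most 0.016; needs about 0.009
- tongue_3_far (a joint): how far the far tongue of the station of post_3 is pushed back, m: 0 to 0.002 at the start (blocking), at most 0.016; needs about 0.009
- tongue_4_near (a joint): how far the near tongue of the station of post_4 is pushed back, m: 0 to 0.002 at the start (blocking), at most 0.016; needs about 0.009
- tongue_4_far (a joint): how far the far tongue of the station of post_4 is pushed back, m: 0 to 0.002 at the start (blocking), at most 0.016; needs about 0.009
- gauge: fixed tapered gauge: steel plate 210 x 110 x 6 mm with two aluminium fences, 28 to 54 mm above the bench, from x = -45 to +100 mm; origin under the plate's centre, z up, x along the slot (centre line y = 0) from wide mouth to narrow end. Slot 31 mm wide at x = -45, narrowing 0.12 mm per mm. Under the fences a channel 60 mm wide, 22 mm high takes the post's foot
- gauge_mouth (a point): point on the plate's top at gauge x = -75 mm, before the mouth, where a post is set down upright to enter; it slides on along +x and wedges, pushed with 5 to 10 N, where the slot is as wide as its shank. It leaves the same way, since its foot is caught under the fences
- gauge_line_a (a point): middle of the first of two black lines across the fences' tops, at gauge x = 23 mm; the second is at x = 53 mm. A post wedged with its axis before the first line is in the one-dot zone, between them in the two-dot zone, beyond the second in the three-dot zone (narrow end). The black dots are on the fences' tops
- tray_1: loose white tray with one black dot on its floor, for posts of the one-dot (thick) zone; 94 (x) x 124 (y) mm outside, 18 mm high, walls and floor 3 mm; origin under its centre, z up. 400 g. It takes two posts, at y = +30 and -30 mm.
- tray_2: loose white tray with two black dots on its floor, for posts of the two-dot (middle) zone; 94 (x) x 124 (y) mm outside, 18 mm high, walls and floor 3 mm; origin under its centre, z up. 400 g. It takes two posts, at y = +30 and -30 mm.
- tray_3: loose white tray with three black dots on its floor, for posts of the three-dot (thin) zone; 94 (x) x 124 (y) mm outside, 18 mm high, walls and floor 3 mm; origin under its centre, z up. 400 g. It takes two posts, at y = +30 and -30 mm.
- oil_bottle: small amber bottle dia 44, 85 mm tall, bystander; origin under its centre
- slide_box: cardboard slide box 80 x 110 x 40 mm, bystander; origin under its centre
- beaker: small glass beaker dia 60, 70 mm tall, bystander; origin under its centre
Not all that is in view belongs to the job. What is shaped like the part that bears post_1_mid but green is not meant.

How it is judged:
By the outcome, as a careful person would: the job done as asked, in the order asked, and still so for the second after the job is handed in, with the robot touching nothing.
Of post_1, post_2, post_3, post_4 only 3 to 4 are there at a start; the rules pass over those that are not, and their reading is None.
At some moment in a run one of tray_1, tray_2, tray_3 may be knocked a few centimetres aside while the robot is not near it.
It also fails if it takes over 210 s, if anything falls off the work surface, if the arm or the gripper's body presses on something with over 40 N, if the wrist force passes 120 N, or if a joint passes its speed limit or range.

## Working session

There is one attempt and no reset: what is moved stays moved. The work goes in short steps, Python scripts to look and compute and a tool call to move; the robot and the scene stay as the last step left them, time stands still between calls to the robot, and variables do not carry over. Pictures are saved under pics/ and viewed, at most 14 in all, crops included, and the job is handed in when it is done.

Besides the shell and the picture viewer there is one more tool, called after ">>>" as a command line: name --pt "numbers of a row" for each row, then --argument value for the rest. move_arm: Moves the arm, as the interface text tells. Its arguments: {"type":"object","properties":{"plan":{"type":"array","items":{"type":"array","items":{"type":"number"}}},"force":{"type":"number"}},"required":["plan"]}

```bash
mkdir -p pics
cat > h.py <<'E'
import numpy as np, cv2
from plant import read_state, read_camera, close_job, tips_ahead
def cam(n,save=None):
    c=read_camera(n)
    if save: cv2.imwrite('pics/'+save,c['frame'][:,:,::-1])
    R=cv2.Rodrigues(np.array(c['rvec'],float))[0]; t=np.array(c['tvec'],float)
    z=c['z_map']; v,u=np.mgrid[0:420,0:560]
    P=np.stack([(u-c['cx'])/c['fx']*z,(v-c['cy'])/c['fy']*z,z],-1)
    c['W']=(P-t)@R; c['R']=R; c['t']=t
    return c
def onz(c,u,v,h):
    d=c['R'].T@np.array([(u-c['cx'])/c['fx'],(v-c['cy'])/c['fy'],1.]); o=-c['R'].T@c['t']
    return o+d*(h-o[2])/d[2]
def proj(c,p):
    q=c['R']@np.array(p)+c['t']; return q[0]/q[2]*c['fx']+c['cx'],q[1]/q[2]*c['fy']+c['cy']
E
python3 - <<'E'
from h import *
s=read_state(); print(s); print(tips_ahead)
a=cam('scene');b=cam('side');
np.savez('c0.npz',s=a['W'],d=b['W'])
import pickle; pickle.dump((a,b),open('c0.pkl','wb'))
im=a['frame'][:,:,::-1]; cv2.imwrite('pics/a.png',cv2.resize(im,(800,600),interpolation=cv2.INTER_CUBIC))
cv2.imwrite('pics/b.png',cv2.resize(b['frame'][:,:,::-1],(800,600),interpolation=cv2.INTER_CUBIC))
E
```

```text
{'t': 0.0, 'q': array([ 1.11260372e+00,  1.31174625e-01,  1.48927501e+00,  8.10479556e-06,
        1.52301532e+00, -8.53902464e-02]), 'dq': array([-0.00026125, -0.00029291,  0.00155501, -0.00114174, -0.00133781,
        0.00124677]), 'joint_torque': array([-3.10000803e-03, -5.59835815e+01, -4.91764069e+01,  7.61867152e-02,
        3.54678452e-02, -1.85856998e-04]), 'tool_pos': array([0.21823412, 0.5582448 , 0.19788181]), 'orientation': array([-5.82117109e-01, -3.08666960e+00,  2.82916045e-03]), 'force': array([-0.33011409, -0.34878992, -0.27482305]), 'wrist_torque': array([-0.00358894,  0.01277802, -0.03592151]), 'gripper_force': 0.0, 'opening': 0.09335096894370327}
0.011
```

View pics/a.png

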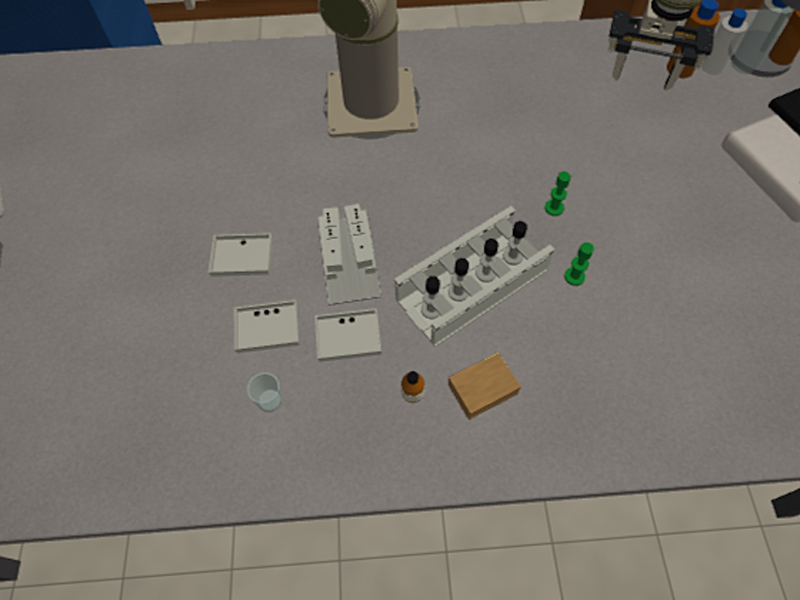

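View pics/b.png

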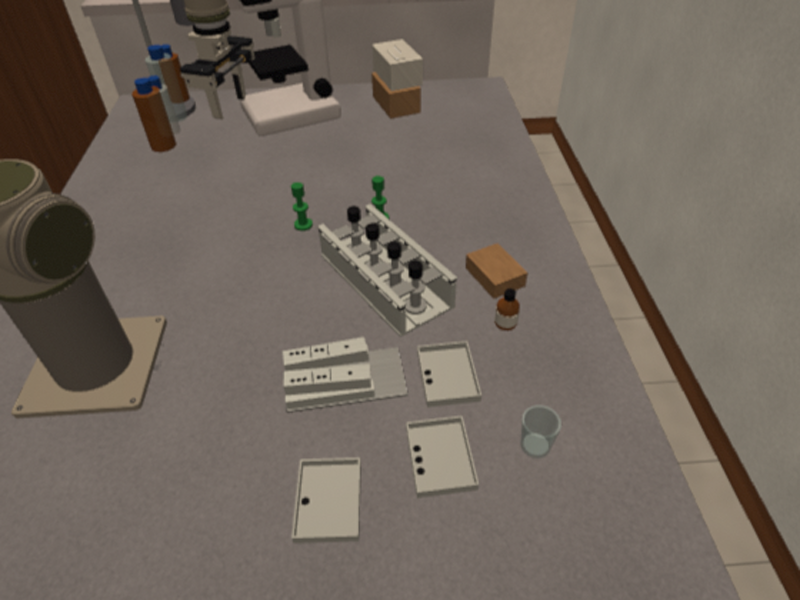

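The scene view faces the robot, so its left is image right. All four posts are present: the knobs are at (519,230), (490,247), (461,267) and (432,285). The gauge mouth faces away from the robot at about (353,290). Trays: 1 at (241,254), 3 at (266,326), 2 at (348,334).

```bash
cat > m.py <<'E'
from h import *
import pickle
a,b=pickle.load(open('c0.pkl','rb'))
for n,c in (('scene',a),('side',b)):
    print(n)
    W=c['W'];f=c['frame'].astype(int)
    ok=(c['z_map']>0)&(W[...,0]>.3)&(W[...,0]<.85)&(abs(W[...,1])<.45)
    def comps(m,mn,lab):
        k,l,st,ce=cv2.connectedComponentsWithStats(m.astype(np.uint8),connectivity=8)
        for i in range(1,k):
            if st[i,4]>=mn:
                p=W[l==i]; r=cv2.minAreaRect((p[:,:2]*1000).astype(np.float32))
                print(lab,st[i,4],np.round(np.median(p,0),4),'mm rect',np.round(r[0],1),np.round(r[1],1),round(r[2],1))
    comps(ok&(W[...,2]>.098)&(W[...,2]<.125)&(f.max(-1)<80),8,'knob')
    comps(ok&(W[...,2]>.066)&(W[...,2]<.09)&(f.min(-1)>100),60,'rack')
    comps(ok&(W[...,2]>.050)&(W[...,2]<.058)&(f.min(-1)>90),60,'fence')
    comps(ok&(W[...,2]>.012)&(W[...,2]<.024)&(f.min(-1)>110),20,'trayrim')
    comps(ok&(W[...,2]>.0035)&(W[...,2]<.024)&(f.min(-1)>110),200,'tray/plate')
E
python3 m.py
```

```text
scene
knob 21 [0.375  0.3836 0.1025] mm rect [371.  383.1] [25.3 11.7] 42.6
knob 92 [0.494  0.2742 0.1163] mm rect [489.1 274.7] [24.2 27.9] 78.3
knob 91 [0.5301 0.2113 0.1172] mm rect [527.3 212.2] [25.9 24.1] 32.4
knob 17 [0.5549 0.3901 0.1053] mm rect [555.1 392.1] [20.6  5.7] 56.4
knob 94 [0.5717 0.1487 0.1173] mm rect [568.1 149.4] [22.2 27.4] 84.2
knob 101 [0.6063 0.0901 0.1175] mm rect [602.9  91.4] [26.7 25.6] 34.5
rack 926 [0.5053 0.1462 0.0786] mm rect [510.2 161. ] [ 62.7 300.5] 32.2
rack 1108 [0.5892 0.2023 0.0786] mm rect [578.9 202.5] [ 66.3 299.9] 31.9
fence 350 [ 0.4335 -0.0475  0.0528] mm rect [430.3 -47.7] [147.2  32.1] 8.4
fence 341 [ 0.4408 -0.1     0.053 ] mm rect [ 436.4 -101.4] [147.7  32.1] 1.9
trayrim 22 [ 0.4161 -0.3604  0.0174] mm rect [ 415.7 -360.3] [ 4.1 51.5] 89.4
trayrim 20 [ 0.3902 -0.3026  0.0168] mm rect [ 390.1 -303.1] [59.1  5.5] 86.7
trayrim 25 [ 0.45   -0.2414  0.0159] mm rect [ 451.7 -241.3] [ 3.9 62.2] 87.8
trayrim 49 [0.4981 0.2686 0.0153] mm rect [494.6 271.7] [41.8 27.4] 49.4
trayrim 61 [0.5309 0.2048 0.0144] mm rect [526.8 205.9] [51.8 27.
[... 1963 characters left out ...]
22 -0.0856  0.0168] mm rect [692.  -84.1] [  2.5 103.6] 2.8
trayrim 59 [ 0.6594 -0.2442  0.0161] mm rect [ 658.8 -237.4] [  3.3 119.1] 3.4
trayrim 91 [ 0.5688 -0.2614  0.0162] mm rect [ 571.4 -246.5] [ 35.4 128.3] 17.5
trayrim 119 [ 0.4804 -0.3152  0.0167] mm rect [ 451.6 -299.9] [124.3  64.5] 86.6
trayrim 87 [ 0.392  -0.3009  0.0172] mm rect [ 404.7 -299.6] [123.1  31.9] 86.1
trayrim 22 [ 0.6349 -0.2995  0.0167] mm rect [ 635.1 -299.9] [45.1  3.9] 0.8
tray/plate 408 [0.6236 0.0834 0.0105] mm rect [607.5  86.8] [111.8  79.5] 34.9
tray/plate 622 [ 0.5362 -0.0644  0.0053] mm rect [519.3 -65.4] [ 94.1 106.8] 5.9
tray/plate 232 [ 0.4485 -0.3157  0.0167] mm rect [ 436.6 -299.8] [125.3  93.9] 87.4
```

>>> move_arm --pt "0 0 1 0 0 0 60" --pt "0 0 1 0 0 0 60" --pt "0 0 1 0 0 0 60" --pt "0 0 1 0 0 0 60" --pt "0 0 1 0 0 0 60" --pt "0 0 1 0 0 0 60" --pt "0 0 1 0 0 0 60" --pt "0 0 1 0 0 0 60" --pt "0 0 1 0 0 0 60" --pt "0 0 1 0 0 0 60"

```text
t: 1.1
tool_pos: [0.2183, 0.5584, 0.1983]
orientation: [2.053, 2.378, -0.002]
force: [-0.9, 0.3, 0.1]
opening: 0.0602
gripper_force: 0.0
```

>>> move_arm --pt "0 0 1 0 0 0 60" --pt "0 0 1 0 0 0 60" --pt "0 0 1 0 0 0 60" --pt "0 0 1 0 0 0 60" --pt "0 0 1 0 0 0 60" --pt "0 0 1 0 0 0 60" --pt "0 0 1 0 0 0 60" --pt "0 0 1 0 0 0 60" --pt "0 0 1 0 0 0 60" --pt "0 0 1 0 0 0 60"

```text
t: 2.1
tool_pos: [0.2183, 0.5585, 0.1983]
orientation: [2.966, 1.033, -0.001]
force: [0.5, 0.2, 0.5]
opening: 0.0597
gripper_force: 0.0
```

>>> move_arm --pt "0 0 1 0 0 0 50" --pt "0 0 0.15 0 0.5 0 50" --pt "0 0 0 0 0.9 0 50" --pt "0 0 0 0.3 0.9 0 50" --pt "0 0 0 0.3 0.9 0 50" --pt "0 0 0 0.3 0.9 0 50" --pt "0 0 0 0.3 0.9 0 50" --pt "0 0 0 0.3 0.9 0 50" --pt "0 0 0 0.3 0.9 0 50" --pt "0 0 0 0.3 0.9 0 50"

```text
t: 3.1
tool_pos: [0.3654, 0.4212, 0.1987]
orientation: [3.02, 0.863, -0.001]
force: [-0.3, 0.1, -0.5]
opening: 0.05
gripper_force: 0.0
```

>>> move_arm --pt "0 0 0 0.3 0.9 0 50" --pt "0 0 0 0.3 0.9 0 50" --pt "0 0 0 0.3 0.9 0 50" --pt "0 0 0 0.26 0.9 0 50" --pt "0 0 0 0 0.9 0 50" --pt "0 0 0 0 0.9 0 50" --pt "0 0 0 0 0.9 0 50" --pt "0 0 0 0 0.75 0 50" --pt "0 0 0 0 0.5 0 50" --pt "0 0 0 0 0 0 50"

```text
t: 4.1
tool_pos: [0.4891, 0.2759, 0.1987]
orientation: [3.022, 0.858, -0.0]
force: [-0.1, 0.3, -0.8]
opening: 0.0499
gripper_force: 0.0
```

```bash
cat > k.py <<'E'
from h import *
# knob tops: depth pts near expected height
def knobs(c,lo=.09,hi=.13,mn=15):
    W=c['W'];f=c['frame'].astype(int)
    m=(c['z_map']>0)&(W[...,2]>lo)&(W[...,2]<hi)&(f.max(-1)<80)&(W[...,0]>.35)&(W[...,1]<.33)
    k,l,st,ce=cv2.connectedComponentsWithStats(m.astype(np.uint8))
    for i in range(1,k):
        if st[i,4]>mn:
            p=W[l==i];h=np.percentile(p[:,2],95);q=p[p[:,2]>h-.003]
            (x,y),r=cv2.minEnclosingCircle((q[:,:2]*1000).astype(np.float32))
            print('knob px',ce[i].round(),'top circle',round(x,1),round(y,1),'r',round(r,1),'h',round(h*1000,1))
E
python3 - <<'E'
from k import *
c=cam('wrist','w1.png'); knobs(c)
s=read_state();print(s['tool_pos'],s['orientation'],s['q'])
E
```

```text
knob px [273. 206.] top circle 488.9 277.0 r 13.6 h 121.0
knob px [427. 207.] top circle 565.5 151.5 r 13.9 h 120.9
knob px [500. 207.] top circle 601.4 92.4 r 13.9 h 120.9
knob px [349. 208.] top circle 525.3 214.6 r 13.7 h 121.0
[0.4886207  0.27685487 0.1987897 ] [-3.02193061e+00 -8.58441743e-01  5.53630395e-04] [4.24102240e-01 2.73130487e-02 1.59700334e+00 1.49121342e-04
 1.51761049e+00 1.44133182e+00]
```

View pics/w1.png

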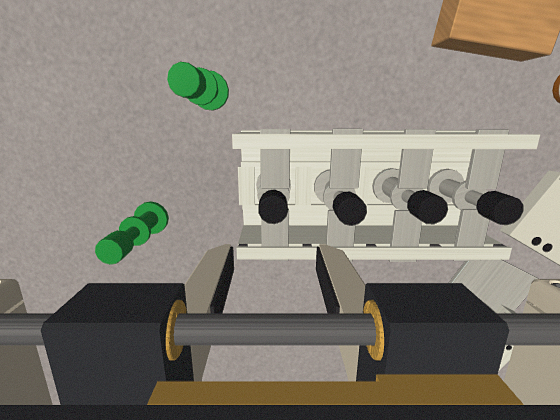

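The wrist view shows post 1's knob at px (273,206), measured at (0.489, 0.277) with its top at 0.121. That is directly under the TCP. I descend and grip.

>>> move_arm --pt "0 0 0 0 0 0.5 50" --pt "0 0 0 0 0 0.5 50" --pt "0 0 0 0 0 0.5 50" --pt "0 0 0 0 0 0.5 50" --pt "0 0 0 0 0 0.5 50" --pt "0 0 0 0 0 0.5 50" --pt "0 0 0 0 0 0.4 50" --pt "0 0 0 0 0 0.35 50" --pt "0 0 0 0 0 0.2 50" --pt "0 0 0 0 0 0 50" --force 45

```text
t: 5.15
tool_pos: [0.4881, 0.2773, 0.0993]
orientation: [3.022, 0.859, -0.002]
force: [0.1, -0.3, 0.9]
opening: 0.0502
gripper_force: 0.0
```

>>> move_arm --pt "0 0 0 0 0 0 20" --pt "0 0 0 0 0 0 20" --pt "0 0 0 0 0 0 20" --pt "0 0 0 0 0 0 20" --pt "0 0 0 0 0 0 20" --pt "0 0 0 0 0 0 20" --pt "0 0 0 0 0 0 20" --pt "0 0 0 0 0 0 20" --pt "0 0 0 0 0 0 20" --pt "0 0 0 0 0 0 20" --force 45

```text
t: 6.15
tool_pos: [0.4888, 0.2777, 0.1006]
orientation: [-3.022, -0.859, -0.001]
force: [1.0, -0.1, 5.0]
opening: 0.0196
gripper_force: 2.5
```

>>> move_arm --pt "0 -0.334 0 0.128 0 -0.031 20" --pt "0 -0.334 0 0.128 0 -0.031 20" --pt "0 -0.334 0 0.128 0 -0.031 20" --pt "0 -0.334 0 0.128 0 -0.031 20" --pt "0 -0.334 0 0.128 0 -0.031 20" --pt "0 -0.334 0 0.128 0 -0.031 20" --pt "0 -0.334 0 0.128 0 -0.031 20" --pt "0 -0.334 0 0.128 0 -0.031 20" --pt "0 0 0 0 0 0 20" --pt "0 0 0 0 0 0 20"

```text
t: 7.15
tool_pos: [0.5104, 0.2911, 0.1023]
orientation: [2.922, 0.831, -0.413]
force: [0.4, 0.3, 0.2]
opening: 0.0204
gripper_force: 0.0
```

Run:
```python
from k import *
c=cam('wrist'); d=cam('side'); e=cam('scene')
knobs(d);print();knobs(e)
s=read_state();p=s['tool_pos'];print(p,s['orientation'],s['opening'])
for x in (c,d,e): print(proj(x,p), -x['R'].T@x['t'])
def crop(x,r=70):
    u,v=proj(x,p);u=int(np.clip(u,r,559-r));v=int(np.clip(v,r,419-r))
    return cv2.resize(x['frame'][v-r:v+r,u-r:u+r,::-1],(400,400),interpolation=cv2.INTER_CUBIC)
cv2.imwrite('pics/w2.png',np.hstack([crop(d),crop(e)]))
```

```text
knob px [247. 150.] top circle 488.3 274.2 r 15.7 h 120.0
knob px [260. 162.] top circle 526.0 212.7 r 15.4 h 120.5
knob px [276. 175.] top circle 566.7 150.2 r 14.3 h 120.7
knob px [291. 189.] top circle 603.5 90.0 r 13.7 h 121.0

knob px [343. 173.] top circle 528.0 214.0 r 14.2 h 121.6
knob px [323. 187.] top circle 566.9 150.4 r 12.8 h 120.7
knob px [303. 199.] top circle 601.9 89.8 r 13.6 h 120.9
[0.51041822 0.29110722 0.10323012] [ 2.92197299  0.83072151 -0.41093752] 0.020120774638592694
(np.float64(273.7706356068649), np.float64(245.36397054614397)) [0.62032265 0.35846043 0.2584039 ]
(np.float64(254.14273193795324), np.float64(147.83110258956563)) [ 0.52999131 -0.72392775  0.83335161]
(np.float64(370.0402175323219), np.float64(167.21943351876678)) [1.20128617e+00 6.84659245e-04 1.14916743e+00]
```

View pics/w2.png

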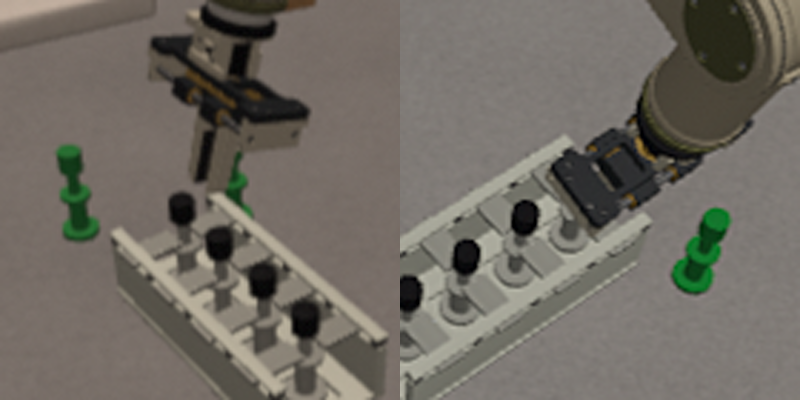

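The side crop shows post 1 still upright, with its knob at crop (182,208) and the empty fingers beyond it. I check the fingers' true position from depth.

Run:
```python
from h import *
s=read_state();p=s['tool_pos'];T=cv2.Rodrigues(s['orientation'])[0]
for n in('side','scene','wrist'):
    c=cam(n);L=(c['W']-p)@T*1000   # tool frame
    m=(c['z_map']>0)&(abs(L[...,0])<25)&(abs(L[...,1])<60)&(L[...,2]>-70)&(L[...,2]<40)
    for z0 in range(-60,40,10):
        q=m&(L[...,2]>=z0)&(L[...,2]<z0+10)
        if q.sum()>3: print(n,z0,q.sum(),'x',L[q][:,0].min().round(),L[q][:,0].max().round(),'y',np.percentile(L[q][:,1],[0,25,75,100]).round(), 'rgb',c['frame'][q].mean(0).round())
    if n=='wrist': 
        f=c['frame']; cv2.imwrite('pics/w3.png',f[:,:,::-1])
```

```text
side -60 51 x -10.0 8.0 y [-27. -11.  26.  29.] rgb [73. 66. 56.]
side -50 44 x -10.0 11.0 y [-20. -10.  24.  28.] rgb [69. 63. 53.]
side -40 48 x -9.0 10.0 y [-24. -12.  24.  28.] rgb [73. 67. 57.]
side -30 29 x -11.0 11.0 y [-20. -11.  18.  23.] rgb [72. 67. 59.]
side -20 6 x -23.0 11.0 y [-15.  -9.   6.   8.] rgb [56. 51. 46.]
side -10 10 x -24.0 -16.0 y [-8. -4. 12. 16.] rgb [35. 31. 31.]
side 0 10 x -24.0 -13.0 y [ 8. 11. 14. 16.] rgb [42. 39. 36.]
side 10 11 x -25.0 24.0 y [-6.  5. 14. 18.] rgb [103.  98.  88.]
side 20 57 x -23.0 23.0 y [-12.  -2.  11.  60.] rgb [119. 112. 102.]
side 30 19 x -25.0 1.0 y [-4.  4.  8. 19.] rgb [90. 84. 77.]
scene 20 12 x 6.0 25.0 y [-12.  -0.  15.  60.] rgb [136. 135. 126.]
wrist -60 752 x -8.0 10.0 y [-25. -16.  17.  26.] rgb [105.  99.  89.]
wrist -50 589 x -8.0 10.0 y [-25. -15.  17.  26.] rgb [102.  96.  86.]
wrist -40 485 x -7.0 10.0 y [-24. -15.  17.  26.] rgb [104.  98.  88.]
wrist -30 289 x -8.0 10.0 y [-23. -13.  14.  24.] rgb [96. 91. 81.]
wrist -20 341 x -25.0 9.0 y [-13.  -4.   5.  15.] rgb [39. 37. 39.]
wrist -10 387 x -25.0 -13.0 y [-11.  -5.   6.  12.] rgb [30. 29. 30.]
wrist 0 317 x -19.0 -10.0 y [-11.  -5.   6.  12.] rgb [29. 28. 30.]
wrist 10 249 x -24.0 25.0 y [-12.  -5.   9.  60.] rgb [146. 143. 134.]
wrist 20 1533 x -18.0 25.0 y [-12.  -4.  11.  60.] rgb [175. 172. 160.]
wrist 30 103 x -18.0 3.0 y [-6. -3.  6. 60.] rgb [125. 123. 115.]
```

View pics/w3.png

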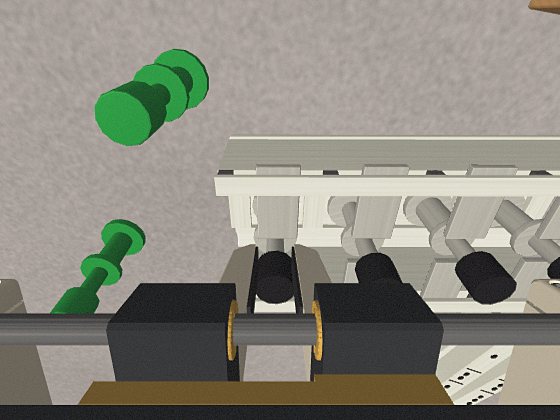

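The wrist view shows the fingertips ending at about v=250 and the knob sitting below them at (275,278). Depth says the tips end near tool z = -20 mm, not +11, so I check this more sharply.

Run:
```python
from h import *
s=read_state();p=s['tool_pos'];T=cv2.Rodrigues(s['orientation'])[0]
for n in('wrist','side'):
    c=cam(n);L=(c['W']-p)@T*1000
    m=(c['z_map']>0)&(abs(L[...,0])<12)&(abs(L[...,1])<30)&(L[...,2]<8)&(L[...,2]>-70)
    z=L[m][:,2]; print(n,np.histogram(z,np.arange(-40,10,3)), np.percentile(L[m&(L[...,2]>-31)],[5,95],axis=0).round(1))
    for P in ([8,11,11],[8,11,-21],[-8,11,11],[-8,11,-21]): print(P,np.round(proj(c,p+T@np.array(P)/1000)))
```

```text
wrist (array([163, 132, 141, 141,  92,  72,  63,   1,   0,   0,   0,   0,   0,
         0,   5,  32]), array([-40, -37, -34, -31, -28, -25, -22, -19, -16, -13, -10,  -7,  -4,
        -1,   2,   5,   8])) [[-11.4 -20.  -30.7]
 [  9.2  20.9   6.3]]
[8, 11, 11] [290. 227.]
[8, 11, -21] [292. 246.]
[-8, 11, 11] [289. 249.]
[-8, 11, -21] [292. 270.]
side (array([10, 15, 14, 12,  9, 12,  6,  1,  0,  0,  0,  0,  0,  1,  0,  0]), array([-40, -37, -34, -31, -28, -25, -22, -19, -16, -13, -10,  -7,  -4,
        -1,   2,   5,   8])) [[ -8.6 -18.7 -30.4]
 [  8.5  24.4 -19.1]]
[8, 11, 11] [258. 152.]
[8, 11, -21] [260. 143.]
[-8, 11, 11] [253. 153.]
[-8, 11, -21] [255. 144.]
```

Both cameras agree that the real fingertips are about 19 mm behind the reported TCP, so the stated +11 mm is off by 30 mm. The grasp point is therefore near tool z = -38 mm. I undo the tilt, then re-grip 30 mm lower.

>>> move_arm --pt "0 0 0 0 0 -0.8 50" --pt "0 0.334 0 -0.128 0 0.031 50" --pt "0 0.334 0 -0.128 0 0.031 50" --pt "0 0.334 0 -0.128 0 0.031 50" --pt "0 0.334 0 -0.128 0 0.031 50" --pt "0 0.334 0 -0.128 0 0.031 50" --pt "0 0.334 0 -0.128 0 0.031 50" --pt "0 0.334 0 -0.128 0 0.031 50" --pt "0 0.334 0 -0.128 0 0.031 50" --pt "0 0 0 0 0 -0.6 50"

```text
t: 8.55
tool_pos: [0.4906, 0.2792, 0.1334]
orientation: [3.021, 0.859, -0.006]
force: [0.2, -0.2, 0.4]
opening: 0.0499
gripper_force: 0.0
```

Run:
```python
from k import *
for n in('wrist','side','scene'): print(n);knobs(cam(n))
s=read_state();print(s['tool_pos'],s['orientation'])
T=cv2.Rodrigues(s['orientation'])[0];print(T.round(3))
```

```text
wrist
knob px [275. 235.] top circle 489.2 276.9 r 14.0 h 121.0
knob px [473. 235.] top circle 566.1 151.2 r 14.5 h 120.8
knob px [373. 237.] top circle 525.5 214.0 r 14.0 h 120.9
knob px [548. 233.] top circle 594.7 99.4 r 9.7 h 117.8
side
knob px [247. 150.] top circle 490.0 275.7 r 14.0 h 120.4
knob px [260. 162.] top circle 526.2 211.3 r 14.5 h 120.1
knob px [276. 175.] top circle 568.4 152.0 r 14.9 h 120.0
knob px [291. 189.] top circle 603.1 90.9 r 14.2 h 119.9
scene
knob px [364. 161.] top circle 491.2 275.6 r 12.7 h 120.9
knob px [343. 173.] top circle 527.4 213.1 r 13.0 h 120.7
knob px [323. 187.] top circle 566.7 148.3 r 13.3 h 121.4
knob px [303. 199.] top circle 602.8 91.0 r 13.2 h 121.1
[0.49465721 0.28109542 0.13785143] [-3.02141809 -0.85898863 -0.00524495]
[[ 0.85   0.526  0.003]
 [ 0.526 -0.85   0.001]
 [ 0.003  0.    -1.   ]]
```

>>> move_arm --pt "0 0 0 -0.13 0.02 0.3 50" --pt "0 0 0 -0.13 0.03 0.4 50" --pt "0 0 0 0 0 0.4 50" --pt "0 0 0 0 0 0.4 50" --pt "0 0 0 0 0 0.4 50" --pt "0 0 0 0 0 0.4 50" --pt "0 0 0 0 0 0.3 50" --pt "0 0 0 0 0 0.15 50" --pt "0 0 0 0 0 0 50" --pt "0 0 0 0 0 0 50" --force 45

```text
t: 9.7
tool_pos: [0.4886, 0.2761, 0.0669]
orientation: [-3.022, -0.859, -0.001]
force: [0.2, -0.2, -0.1]
opening: 0.0497
gripper_force: 0.0
```

>>> move_arm --pt "0 0 0 0 0 0 20" --pt "0 0 0 0 0 0 20" --pt "0 0 0 0 0 0 20" --pt "0 0 0 0 0 0 20" --pt "0 0 0 0 0 0 20" --pt "0 0 0 0 0 0 20" --pt "0 0 0 0 0 0 20" --pt "0 0 0 0 0 0 20" --pt "0 0 0 0 0 0 20" --pt "0 0 0 0 0 0 20" --force 45

```text
t: 10.7
tool_pos: [0.4885, 0.2761, 0.0669]
orientation: [-3.022, -0.859, -0.001]
force: [-0.5, 0.5, 4.5]
opening: 0.0274
gripper_force: 45.0
```

>>> move_arm --pt "0 -0.334 0 0.086 0 -0.031 20" --pt "0 -0.334 0 0.086 0 -0.031 20" --pt "0 -0.334 0 0.086 0 -0.031 20" --pt "0 -0.334 0 0.086 0 -0.031 20" --pt "0 -0.334 0 0.086 0 -0.031 20" --pt "0 -0.334 0 0.086 0 -0.031 20" --pt "0 -0.334 0 0.086 0 -0.031 20" --pt "0 -0.334 0 0.086 0 -0.031 20" --pt "0 0 0 0 0 0 20" --pt "0 0 0 0 0 0 20"

```text
t: 11.7
tool_pos: [0.5032, 0.2851, 0.0703]
orientation: [2.921, 0.83, -0.414]
force: [-0.7, 0.2, 3.5]
opening: 0.0273
gripper_force: 45.0
```

>>> move_arm --pt "0 0.334 0 -0.086 0 0.031 20" --pt "0 0.334 0 -0.086 0 0.031 20" --pt "0 0.334 0 -0.086 0 0.031 20" --pt "0 0.334 0 -0.086 0 0.031 20" --pt "0 0.334 0 -0.086 0 0.031 20" --pt "0 0.334 0 -0.086 0 0.031 20" --pt "0 0.334 0 -0.086 0 0.031 20" --pt "0 0.334 0 -0.086 0 0.031 20" --pt "0 0 0 0 0 0 20" --pt "0 0 0 0 0 0 20"

```text
t: 12.7
tool_pos: [0.4876, 0.2755, 0.0669]
orientation: [3.022, 0.859, -0.002]
force: [-0.7, -0.1, -0.3]
opening: 0.0271
gripper_force: 45.0
```

>>> move_arm --pt "0 0.334 0 -0.086 0 -0.031 20" --pt "0 0.334 0 -0.086 0 -0.031 20" --pt "0 0.334 0 -0.086 0 -0.031 20" --pt "0 0.334 0 -0.086 0 -0.031 20" --pt "0 0.334 0 -0.086 0 -0.031 20" --pt "0 0.334 0 -0.086 0 -0.031 20" --pt "0 0.334 0 -0.086 0 -0.031 20" --pt "0 0.334 0 -0.086 0 -0.031 20" --pt "0 0 0 0 0 0 20" --pt "0 0 0 0 0 0 20"

```text
t: 13.7
tool_pos: [0.473, 0.2665, 0.0711]
orientation: [-2.922, -0.831, -0.409]
force: [0.6, 0.5, -2.1]
opening: 0.0271
gripper_force: 45.0
```

>>> move_arm --pt "0 -0.334 0 0.086 0 0.031 20" --pt "0 -0.334 0 0.086 0 0.031 20" --pt "0 -0.334 0 0.086 0 0.031 20" --pt "0 -0.334 0 0.086 0 0.031 20" --pt "0 -0.334 0 0.086 0 0.031 20" --pt "0 -0.334 0 0.086 0 0.031 20" --pt "0 -0.334 0 0.086 0 0.031 20" --pt "0 -0.334 0 0.086 0 0.031 20" --pt "0 0 0 0 0 0 20" --pt "0 0 0 0 0 0 20"

```text
t: 14.7
tool_pos: [0.4882, 0.2759, 0.0671]
orientation: [3.022, 0.859, -0.002]
force: [-0.6, 0.2, -2.2]
opening: 0.0271
gripper_force: 45.0
```

Run:
```python
from k import *
s=read_state();print(s['tool_pos'],s['force'])
# tongue edges in rack frame, from wrist+scene+side depth
th=np.radians(31.8);ex=np.array([np.cos(th),np.sin(th)]);ey=np.array([-ex[1],ex[0]]);o=np.array([.546,.183])
c=cam('side');e=cam('scene');
cv2.imwrite('pics/w4.png',np.hstack([cv2.resize(x['frame'][v-50:v+50,u-50:u+50,::-1],(400,400),interpolation=cv2.INTER_CUBIC) for x,u,v in((c,255,165),(e,355,175))]))
```

```text
[0.48822114 0.27587683 0.0670945 ] [-0.58196865  0.23039971 -2.15715231]
```

View pics/w4.png

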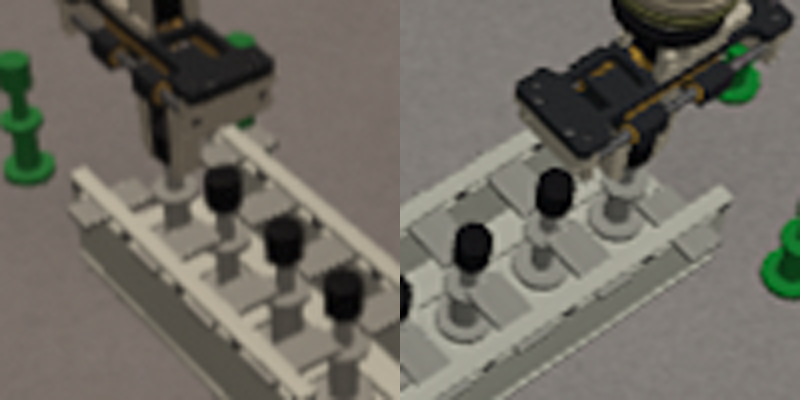

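Both tongues at station 1 now stick out behind the walls, so I lift.

>>> move_arm --pt "0 0 0 0 0 -0.1 20" --pt "0 0 0 0 0 -0.1 20" --pt "0 0 0 0 0 -0.1 20" --pt "0 0 0 0 0 -0.1 20" --pt "0 0 0 0 0 -0.1 20" --pt "0 0 0 0 0 -0.1 20" --pt "0 0 0 0 0 -0.1 20" --pt "0 0 0 0 0 -0.1 20" --pt "0 0 0 0 0 0 20" --pt "0 0 0 0 0 0 20"

```text
t: 15.8
tool_pos: [0.4883, 0.2759, 0.0878]
orientation: [3.022, 0.859, 0.0]
force: [-0.1, -0.0, -2.1]
opening: 0.0272
gripper_force: 45.0
```

>>> move_arm --pt "0 0 0 0 0 -0.3 20" --pt "0 0 0 0 0 -0.3 20" --pt "0 0 0 0 0 -0.3 20" --pt "0 0 0 0 0 -0.3 20" --pt "0 0 0 0 0 -0.1 20" --pt "0 0 0 0 0 -0.1 20" --pt "0 0 0 0 0 -0.1 20" --pt "0 0 0 0 0 -0.1 20" --pt "0 0 0 0 0 0 20" --pt "0 0 0 0 0 0 20"

```text
t: 16.8
tool_pos: [0.4882, 0.2759, 0.1277]
orientation: [3.022, 0.859, -0.0]
force: [0.3, 0.2, -2.4]
opening: 0.0274
gripper_force: 45.0
```

>>> move_arm --pt "0 0 0 0 0 -0.6 20" --pt "0 0 0 0 0 -0.6 20" --pt "0 0 -1 0 0 -0.6 20" --pt "0 0 -1 0 0 -0.6 20" --pt "0 0 -1 0 0 -0.4 20" --pt "0 0 -1 0 0 0 20" --pt "0 0 -1 0 0 0 20" --pt "0 0 -1 0 0 0 20" --pt "0 0 -1 0 0 0 20" --pt "0 0 -1 0 0 0 20"

```text
t: 17.8
tool_pos: [0.4889, 0.2762, 0.1998]
orientation: [2.406, 2.019, 0.003]
force: [-0.2, -0.3, -2.0]
opening: 0.0279
gripper_force: 45.0
```

>>> move_arm --pt "0 0 -1 0 0 0 20" --pt "0 0 -1 0 0 0 20" --pt "0 0 -0.5 0 0 0 20" --pt "0 0 0 -0.5 0 0 20" --pt "0 0 0 -0.9 0 0 20" --pt "0 0 0 -0.9 0 0 20" --pt "0 0 0 -0.9 0 0 20" --pt "0 0 0 -0.9 0 0 20" --pt "0 0 0 -0.9 0 0 20" --pt "0 0 0 -0.9 0 0 20"

```text
t: 18.8
tool_pos: [0.5008, 0.1272, 0.1991]
orientation: [2.129, 2.308, 0.001]
force: [-0.4, -0.2, -2.4]
opening: 0.027
gripper_force: 45.0
```

Run:
```python
from h import *
s=read_state();p=s['tool_pos'];print(p*1000)
T=cv2.Rodrigues(s['orientation'])[0];print(T.round(3))
c=cam('scene');d=cam('side')
import pickle;pickle.dump((c,d),open('c1.pkl','wb'))
# gauge: fence tops and line/dots
for x in(c,d):
    W=x['W'];f=x['frame'].astype(int)
    m=(x['z_map']>0)&(W[...,2]>.047)&(W[...,2]<.059)&(W[...,0]>.33)&(W[...,0]<.53)&(W[...,1]>-.15)&(W[...,1]<0)
    k,l,st,ce=cv2.connectedComponentsWithStats(m.astype(np.uint8))
    for i in range(1,k):
        if st[i,4]>100:
            q=W[l==i];
            # inner/outer edges at bins
            print(st[i,4],[ (int(b),(q[(q[:,0]*1000>b)&(q[:,0]*1000<b+15)][:,1].min()*1000).round(1),(q[(q[:,0]*1000>b)&(q[:,0]*1000<b+15)][:,1].max()*1000).round(1)) for b in range(370,500,20)],q[:,0].min(),q[:,0].max())
```

```text
[500.79109987 127.24325268 199.08733315]
[[-0.08   0.997  0.001]
 [ 0.997  0.08  -0.   ]
 [-0.     0.001 -1.   ]]
438 [(370, np.float64(-71.7), np.float64(-38.4)), (390, np.float64(-69.3), np.float64(-36.1)), (410, np.float64(-63.8), np.float64(-33.7)), (430, np.float64(-61.7), np.float64(-31.5)), (450, np.float64(-59.3), np.float64(-26.8)), (470, np.float64(-56.9), np.float64(-24.6)), (490, np.float64(-54.7), np.float64(-22.3))] 0.3571497831807523 0.5079004473922756
436 [(370, np.float64(-117.5), np.float64(-87.3)), (390, np.float64(-117.6), np.float64(-87.1)), (410, np.float64(-118.2), np.float64(-87.5)), (430, np.float64(-115.7), np.float64(-85.4)), (450, np.float64(-115.6), np.float64(-85.9)), (470, np.float64(-116.2), np.float64(-86.1)), (490, np.float64(-113.6), np.float64(-84.0))] 0.3609934305723195 0.5106241996629242
650 [(370, np.float64(-74.2), np.float64(-35.7)), (390, np.float64(-70.6), np.float64(-33.5)), (410, np.float64(-67.1), np.float64(-31.2)), (430, np.float64(-64.0), np.float64(-26.5)), (450, np.float64(-60.5), np.float64(-25.4)), (470, np.float64(-57.6), np.float64(-22.1)), (490, np.float64(-56.4), np.float64(-22.0))] 0.3577588605056772 0.5037055026933791
722 [(370, np.float64(-120.3), np.float64(-86.7)), (390, np.float64(-119.5), np.float64(-85.2)), (410, np.float64(-118.9), np.float64(-83.7)), (430, np.float64(-118.3), np.float64(-84.4)), (450, np.float64(-118.1), np.float64(-84.9)), (470, np.float64(-118.3), np.float64(-83.9)), (490, np.float64(-115.3), np.float64(-80.9))] 0.36326126674228104 0.5087914938174097
```

>>> move_arm --pt "0 0 0 -0.8 0.2 0 20" --pt "0 0 0 -0.9 0.2 0 20" --pt "0 0 0 -0.9 0.2 0 20" --pt "0 0 0 -0.9 0.23 0 20" --pt "0 0 0 -0.9 0 0 20" --pt "0 0 0 -0.9 0 0 20" --pt "0 0 0 -0.9 0 0 20" --pt "0 0 0 -0.9 0 0 20" --pt "0 0 0 -0.7 0 0 20" --pt "0 0 0 0 0 0 20"

```text
t: 19.9
tool_pos: [0.5375, -0.0656, 0.1986]
orientation: [2.131, 2.307, 0.0]
force: [-0.6, -0.2, -3.1]
opening: 0.0274
gripper_force: 45.0
```

>>> move_arm --pt "0 0 0 0 0 0.7 20" --pt "0 0 0 0 0 0.8 20" --pt "0 0 0 0 0 0.8 20" --pt "0 0 0 0 0 0.8 20" --pt "0 0 0 0 0 0.8 20" --pt "0 0 0 0 0 0.6 20" --pt "0 0 0 0 0 0.4 20" --pt "0 0 0 0 0 0.2 20" --pt "0 0 0 0 0 0.1 20" --pt "0 0 0 0 0 0 20"

```text
t: 20.9
tool_pos: [0.5376, -0.0637, 0.0682]
orientation: [2.128, 2.311, 0.0]
force: [-0.9, 0.1, -2.3]
opening: 0.0275
gripper_force: 45.0
```

```bash
cat > st.py <<'E'
from h import *
P=[read_state() for _ in range(1)]; s=P[0]
p=s['tool_pos']*1000; a=np.radians(4.8); ex=-np.array([np.cos(a),np.sin(a)]); ey=np.array([-ex[1],ex[0]])
d=p[:2]-[462,-72]; F=s['force'][:2]
print('t',s['t'],'p',p.round(1),'gauge x %.1f y %.1f'%(d@ex,d@ey),'F gx %.1f gy %.1f z %.1f'%(F@ex,F@ey,s['force'][2]))
print(cv2.Rodrigues(s['orientation'])[0].round(3)[:, 1:].tolist(), s['opening'])
E
python3 st.py
python3 - <<'E'
from h import *
c=cam('wrist','w5.png')
E
```

```text
t 20.9 p [537.6 -63.7  68.2] gauge x -76.0 y -1.9 F gx 0.9 gy -0.2 z -2.3
[[0.997, 0.001], [0.083, -0.0], [0.001, -1.0]] 0.027543817240930107
```

View pics/w5.png

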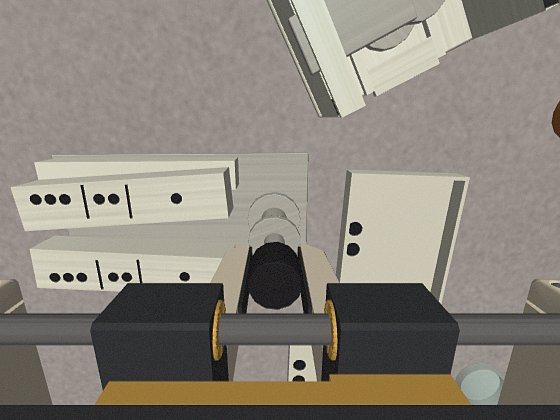

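The wrist view shows the mouth at left, with the fence tops' inner edges at v≈217–231 and v≈250, and the post in front of it. I measure the slot's centreline in this camera.

```bash
cat > gz.py <<'E'
from h import *
c=cam('wrist');W=c['W']*1000;a=np.radians(4.8); ex=-np.array([np.cos(a),np.sin(a)]); ey=np.array([-ex[1],ex[0]])
d=W[...,:2]-[462,-72];X=d@ex;Y=d@ey
m=(c['z_map']>0)&(W[...,2]>51)&(W[...,2]<57)
print('z',np.median(W[m][:,2]))
for x0 in range(-40,110,15):
    q=m&(X>x0)&(X<x0+10); yy=Y[q]
    hi=yy[yy>2];lo=yy[yy<-2]
    if len(hi)>5 and len(lo)>5: print(x0+5,'inner',hi.min().round(1),lo.max().round(1),'outer',hi.max().round(1),lo.min().round(1),'mid',round((hi.min()+lo.max())/2,1),'w',round(hi.min()-lo.max(),1))
print('xmin',X[m&(abs(Y)<60)].min())
for l,u,v in (('A far',128,201),('A near',139,275),('B far',85,201),('B near',99,275)):
    p=onz(c,u,v,.054)*1000;e=p[:2]-[462,-72];print(l,(e@ex).round(1),(e@ey).round(1))
E
python3 gz.py; python3 st.py
```

```text
z 54.00569708193371
-35 inner 14.3 -14.9 outer 30.5 -47.5 mid -0.3 w 29.2
-20 inner 13.2 -13.7 outer 35.6 -46.5 mid -0.3 w 26.9
-5 inner 12.6 -13.1 outer 35.7 -45.7 mid -0.3 w 25.7
10 inner 11.7 -12.1 outer 36.0 -44.5 mid -0.2 w 23.8
25 inner 10.7 -11.0 outer 35.5 -43.7 mid -0.1 w 21.7
40 inner 10.1 -10.0 outer 42.5 -42.6 mid 0.1 w 20.1
55 inner 9.5 -9.2 outer 42.3 -41.4 mid 0.1 w 18.6
70 inner 8.2 -8.0 outer 41.6 -40.7 mid 0.1 w 16.3
85 inner 7.7 -7.1 outer 40.5 -39.5 mid 0.3 w 14.9
100 inner 6.9 -6.2 outer 39.9 -38.6 mid 0.3 w 13.1
xmin -43.68964673951201
A far 24.6 -27.8
A near 24.5 29.3
B far 54.2 -27.8
B near 54.3 29.2
t 21.0 p [538.  -63.8  68.7] gauge x -76.4 y -1.8 F gx -1.0 gy 0.3 z -1.9
[[0.997, 0.001], [0.083, -0.0], [0.001, -1.0]] 0.027199248600316007
```

>>> move_arm --pt "0 0 0 -0.07 0 0.06 20" --pt "0 0 0 0 -0.25 0 20" --pt "0 0 0 0 -0.3 0 20" --pt "0 0 0 0 -0.3 0 20" --pt "0 0 0 0 -0.3 0 20" --pt "0 0 0 0 -0.3 0 20" --pt "0 0 0 0 -0.3 0 20" --pt "0 0 0 0 -0.3 0 20" --pt "0 0 0 0 -0.2 0 20" --pt "0 0 0 0 -0.1 0 20" --force 20

```text
t: 22.0
tool_pos: [0.4784, -0.0703, 0.0663]
orientation: [2.128, 2.311, -0.0]
force: [0.5, 0.0, -3.0]
opening: 0.0277
gripper_force: 20.0
```

```bash
python3 st.py
```

```text
t 22.0 p [478.4 -70.3  66.3] gauge x -16.4 y -0.3 F gx -0.5 gy 0.0 z -3.0
[[0.997, -0.0], [0.083, -0.0], [-0.0, -1.0]] 0.027690835930940946
```

>>> move_arm --pt "0 0 0 0 -0.05 0 20" --pt "0 0 0 0 -0.05 0 20" --pt "0 0 0 0 -0.05 0 20" --pt "0 0 0 0 -0.05 0 20" --pt "0 0 0 0 -0.05 0 20" --pt "0 0 0 0 -0.05 0 20" --pt "0 0 0 0 -0.05 0 20" --pt "0 0 0 0 -0.05 0 20" --pt "0 0 0 0 -0.05 0 20" --pt "0 0 0 0 -0.05 0 20"

```text
t: 23.0
tool_pos: [0.4663, -0.0713, 0.0663]
orientation: [-2.128, -2.311, -0.0]
force: [0.4, -0.8, -1.5]
opening: 0.0276
gripper_force: 20.0
```

```bash
python3 st.py
```

```text
t 23.0 p [466.3 -71.3  66.3] gauge x -4.3 y -0.3 F gx -0.4 gy 0.8 z -1.5
[[0.997, -0.0], [0.083, 0.0], [-0.0, -1.0]] 0.02755759292593322
```

>>> move_arm --pt "0 0 0 0 -0.06 0 20" --pt "0 0 0 0 -0.06 0 20" --pt "0 0 0 0 -0.06 0 20" --pt "0 0 0 0 -0.06 0 20" --pt "0 0 0 0 -0.06 0 20" --pt "0 0 0 0 -0.06 0 20" --pt "0 0 0 0 -0.06 0 20" --pt "0 0 0 0 -0.06 0 20" --pt "0 0 0 0 -0.06 0 20" --pt "0 0 0 0 -0.06 0 20"

```text
t: 24.0
tool_pos: [0.4514, -0.0726, 0.0663]
orientation: [-2.128, -2.311, 0.0]
force: [1.3, -0.3, -2.7]
opening: 0.0276
gripper_force: 20.0
```

```bash
python3 st.py
```

```text
t 24.0 p [451.4 -72.6  66.3] gauge x 10.7 y -0.3 F gx -1.3 gy 0.4 z -2.7
[[0.997, -0.0], [0.083, 0.0], [-0.0, -1.0]] 0.027592311312370228
```

>>> move_arm --pt "0 0 0 0 -0.06 0 20" --pt "0 0 0 0 -0.06 0 20" --pt "0 0 0 0 -0.06 0 20" --pt "0 0 0 0 -0.06 0 20" --pt "0 0 0 0 -0.06 0 20" --pt "0 0 0 0 -0.06 0 20" --pt "0 0 0 0 -0.06 0 20" --pt "0 0 0 0 -0.06 0 20" --pt "0 0 0 0 -0.06 0 20" --pt "0 0 0 0 -0.06 0 20"

```text
t: 25.0
tool_pos: [0.4364, -0.0738, 0.0663]
orientation: [-2.128, -2.311, 0.0]
force: [-0.8, 0.6, -2.5]
opening: 0.0273
gripper_force: 20.0
```

```bash
python3 st.py
```

```text
t 25.0 p [436.4 -73.8  66.3] gauge x 25.7 y -0.3 F gx 0.7 gy -0.7 z -2.5
[[0.997, -0.0], [0.083, 0.0], [-0.0, -1.0]] 0.027348924198833245
```

>>> move_arm --pt "0 0 0 0 -0.06 0 20" --pt "0 0 0 0 -0.06 0 20" --pt "0 0 0 0 -0.06 0 20" --pt "0 0 0 0 -0.06 0 20" --pt "0 0 0 0 -0.06 0 20" --pt "0 0 0 0 -0.06 0 20" --pt "0 0 0 0 -0.06 0 20" --pt "0 0 0 0 -0.06 0 20" --pt "0 0 0 0 -0.06 0 20" --pt "0 0 0 0 -0.06 0 20"

```text
t: 26.0
tool_pos: [0.4227, -0.0752, 0.0669]
orientation: [2.126, 2.31, 0.003]
force: [6.4, -1.7, -4.3]
opening: 0.0277
gripper_force: 20.0
```

```bash
python3 st.py
```

```text
t 26.0 p [422.7 -75.2  66.9] gauge x 39.4 y -0.1 F gx -6.2 gy 2.3 z -4.3
[[0.997, 0.003], [0.083, -0.0], [0.003, -1.0]] 0.027703659457173263
```

>>> move_arm --pt "0 0 0 -0.01 -0.02 0 20" --pt "0 0 0 0 -0.02 0 20" --pt "0 0 0 0 0 0 20" --pt "0 0 0 0 0 0 20" --pt "0 0 0 0 0 0 20" --pt "0 0 0 0 0 0 20" --pt "0 0 0 0 0 0 20" --pt "0 0 0 0 0 0 20" --pt "0 0 0 0 0 0 20" --pt "0 0 0 0 0 0 20"

```text
t: 27.0
tool_pos: [0.4222, -0.0754, 0.067]
orientation: [2.126, 2.309, 0.004]
force: [6.7, -0.8, -3.4]
opening: 0.0275
gripper_force: 20.0
```

```bash
python3 st.py
```

```text
t 27.0 p [422.2 -75.4  67. ] gauge x 40.0 y 0.1 F gx -6.6 gy 1.4 z -3.4
[[0.997, 0.003], [0.083, -0.0], [0.003, -1.0]] 0.027504470875287634
```

Post 1 wedges at gauge x ≈ 39, well inside the two-dot zone. I draw it out and measure the trays.

>>> move_arm --pt "0 0 0 0 0 0 20" --pt "0 0 0 0 0.2 0 20" --pt "0 0 0 0 0.4 0 20" --pt "0 0 0 0 0.6 0 20" --pt "0 0 0 0 0.7 0 20" --pt "0 0 0 0 0.7 0 20" --pt "0 0 0 0 0.7 0 20" --pt "0 0 0 0 0.7 0 20" --pt "0 0 0 0 0.5 0 20" --pt "0 0 0 0 0.2 0 20" --force 45

```text
t: 28.0
tool_pos: [0.5386, -0.0651, 0.0657]
orientation: [-2.127, -2.311, 0.0]
force: [-0.3, 0.0, -1.3]
opening: 0.0274
gripper_force: 45.0
```

>>> move_arm --pt "0 0 0 0 0 -0.4 20" --pt "0 0 0 0 0 -0.5 20" --pt "0 0 0 0 0 -0.5 20" --pt "0 0 0 0 0 -0.5 20" --pt "0 0 0 0 0 -0.5 20" --pt "0 0 0 0 0 -0.5 20" --pt "0 0 0 0 0 -0.3 20" --pt "0 0 0 0 0 0 20" --pt "0 0 0 0 0 0 20" --pt "0 0 0 0 0 0 20"

```text
t: 29.0
tool_pos: [0.5371, -0.0656, 0.1454]
orientation: [-2.127, -2.31, 0.001]
force: [-0.7, -0.2, -1.5]
opening: 0.0273
gripper_force: 45.0
```

```bash
python3 st.py
cat > tr.py <<'E'
from h import *
from scipy.optimize import minimize
# fit each tray: rim points (height 12..21 mm) of all cameras against rectangle outline 91x121 (mid-wall)
T0={1:(436,-300,-3),2:(646,-81,3),3:(614,-241,-4)}
def trays(which=(1,2,3),names=('scene','side'),T0=T0):
    C=[cam(n) for n in names]
    for k in which:
        x0,y0,a0=T0[k]; Q=[]
        for c in C:
            W=c['W']*1000;m=(c['z_map']>0)&(W[...,2]>14.5)&(W[...,2]<20)&(abs(W[...,0]-x0)<90)&(abs(W[...,1]-y0)<100)&(c['frame'].min(-1)>90)
            Q.append(W[m][:,:2])
        Q=np.vstack(Q)
        def f(v):
            a=np.radians(v[2]);d=Q-v[:2];X=d@[np.cos(a),np.sin(a)];Y=d@[-np.sin(a),np.cos(a)]
            e=np.maximum(abs(X)-45.5,abs(Y)-60.5);return np.minimum(abs(e),12).mean()
        r=min((minimize(f,[x0+i,y0+j,a0],method='Nelder-Mead',options=dict(initial_simplex=[[x0+i,y0+j,a0],[x0+i+10,y0+j,a0],[x0+i,y0+j+10,a0],[x0+i,y0+j,a0+6]])) for i in(-25,0,25) for j in(-25,0,25)),key=lambda r:r.fun)
        v=r.x;a=np.radians(v[2]);u=np.array([-np.sin(a),np.cos(a)])
        print('tray',k,v.round(1),'res',round(r.fun,2),len(Q),'+30:',(v[:2]+30*u).round(1),'-30:',(v[:2]-30*u).round(1))
E
python3 -c "from tr import *; trays()"
```

```text
t 29.0 p [537.1 -65.6 145.4] gauge x -75.4 y -0.1 F gx 0.7 gy 0.2 z -1.5
[[0.997, -0.001], [0.083, 0.0], [-0.001, -1.0]] 0.027339524221054692
tray 1 [ 436.8 -300.9   -2.5] res 0.94 397 +30: [ 438.2 -270.9] -30: [ 435.5 -330.8]
tray 2 [645.6 -78.9   2.8] res 2.12 324 +30: [644.1 -48.9] -30: [ 647.  -108.9]
tray 3 [ 613.4 -241.2    3.3] res 1.26 374 +30: [ 611.7 -211.3] -30: [ 615.1 -271.2]
```

>>> move_arm --pt "0 0 0 -0.2 0.3 0 20" --pt "0 0 0 -0.3 0.6 0 20" --pt "0 0 0 -0.3 0.6 0 20" --pt "0 0 0 -0.3 0.6 0 20" --pt "0 0 0 -0.3 0.6 0 20" --pt "0 0 0 -0.3 0.6 0 20" --pt "0 0 0 -0.3 0.6 0 20" --pt "0 0 0 -0.1 0.34 0 20" --pt "0 0 0 0 0 0 20" --pt "0 0 0 0 0 0 20"

```text
t: 30.1
tool_pos: [0.6473, -0.1091, 0.1458]
orientation: [-2.127, -2.311, 0.001]
force: [0.6, 0.1, -2.5]
opening: 0.0276
gripper_force: 45.0
```

>>> move_arm --pt "0 0 0 0 0 0.4 20" --pt "0 0 0 0 0 0.5 20" --pt "0 0 0 0 0 0.5 20" --pt "0 0 0 0 0 0.5 20" --pt "0 0 0 0 0 0.5 20" --pt "0 0 0 0 0 0.4 20" --pt "0 0 0 0 0 0.3 20" --pt "0 0 0 0 0 0.1 20" --pt "0 0 0 0 0 0.05 20" --pt "0 0 0 0 0 0 20"

```text
t: 31.1
tool_pos: [0.648, -0.1093, 0.0655]
orientation: [2.127, 2.311, 0.001]
force: [0.3, -0.6, -1.9]
opening: 0.0276
gripper_force: 45.0
```

```bash
python3 st.py
python3 - <<'E'
from h import *
cam('wrist','w6.png')
E
```

```text
t 31.1 p [ 648.  -109.3   65.5] gauge x -182.2 y 52.7 F gx -0.2 gy 0.6 z -1.9
[[0.997, 0.001], [0.083, -0.0], [0.001, -1.0]] 0.027593275058275055
```

View pics/w6.png

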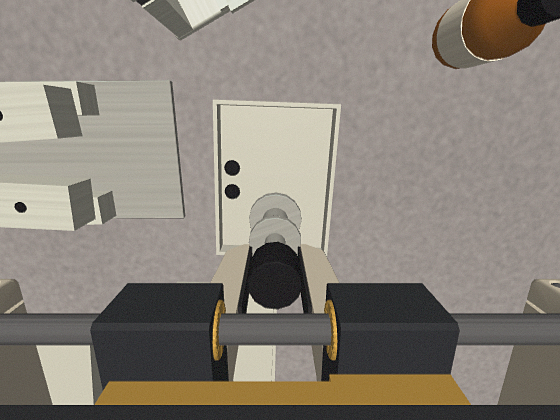

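The post stands over the near half of the two-dot tray, foot at (275,215), inside the walls. I lower and release it.

>>> move_arm --pt "0 0 0 0 0 0.05 20" --pt "0 0 0 0 0 0.05 20" --pt "0 0 0 0 0 0.03 20" --pt "0 0 0 0 0 0 20" --pt "0 0 0 0 0 0 20" --pt "0 0 0 0 0 0 45" --pt "0 0 0 0 0 0 45" --pt "0 0 0 0 0 0 45" --pt "0 0 0 0 0 0 45" --pt "0 0 0 0 0 0 45"

```text
t: 32.15
tool_pos: [0.6477, -0.1092, 0.0619]
orientation: [2.128, 2.311, 0.0]
force: [-0.3, -1.1, -0.6]
opening: 0.0449
gripper_force: 0.0
```

>>> move_arm --pt "0 0 0 0 0 -0.3 45" --pt "0 0 0 0 0 -0.7 45" --pt "0 0 0 0 0 -0.7 45" --pt "0 0 0 0 0 -0.7 45" --pt "0 0 0 0 0 -0.7 45" --pt "0 0 0 0 0 -0.2 45" --pt "0 0 1 0 0 0 45" --pt "0 0 1 0 0 0 45" --pt "0 0 1 0 0 0 45" --pt "0 0 1 0 0 0 45"

```text
t: 33.15
tool_pos: [0.6475, -0.1092, 0.1442]
orientation: [-2.565, -1.813, 0.0]
force: [0.3, -0.8, -0.1]
opening: 0.045
gripper_force: 0.0
```

```bash
python3 st.py
python3 - <<'E'
from k import *
knobs(cam('side'));knobs(cam('scene'))
E
```

```text
t 33.15 p [ 647.5 -109.2  144.2] gauge x -181.7 y 52.6 F gx -0.3 gy 0.8 z -0.1
[[0.943, -0.0], [-0.334, 0.0], [-0.0, -1.0]] 0.04500095480609242
knob px [260. 162.] top circle 525.4 212.2 r 14.2 h 120.5
knob px [275. 175.] top circle 567.7 151.0 r 15.2 h 120.2
knob px [291. 193.] top circle 601.8 80.0 r 6.6 h 108.0
knob px [318. 246.] top circle 648.2 -109.4 r 13.8 h 115.7
knob px [343. 173.] top circle 526.2 212.4 r 13.6 h 120.8
knob px [323. 187.] top circle 566.7 150.1 r 12.4 h 120.9
knob px [303. 199.] top circle 602.9 89.0 r 13.8 h 121.4
knob px [230. 221.] top circle 650.4 -108.8 r 13.1 h 116.0
```

>>> move_arm --pt "0 0 1 0 0 0 45" --pt "0 0 1 0 0 0 45" --pt "0 0 1 0 0 0 45" --pt "0 0 1 0 0 0 45" --pt "0 0 1 0 0 0 45" --pt "0 0 1 0 0 0 45" --pt "0 0 0.5 0 0 0 45" --pt "0 0 0 0.1 -0.5 0 45" --pt "0 0 0 0.2 -0.95 0 45" --pt "0 0 0 0.2 -0.95 0 45"

```text
t: 34.25
tool_pos: [0.626, -0.0505, 0.1441]
orientation: [-3.02, -0.864, 0.0]
force: [0.3, -0.3, -0.5]
opening: 0.0453
gripper_force: 0.0
```

>>> move_arm --pt "0 0 0 0.2 -0.95 0 45" --pt "0 0 0 0.2 -0.95 0 45" --pt "0 0 0 0.2 -0.95 0 45" --pt "0 0 0 0.2 -0.95 0 45" --pt "0 0 0 0.2 -0.95 0 45" --pt "0 0 0 0.2 -0.95 0 45" --pt "0 0 0 0.2 -0.95 0 45" --pt "0 0 0 0.2 -0.95 0 45" --pt "0 0 0 0.2 -0.95 0 45" --pt "0 0 0 0.2 -0.95 0 45"

```text
t: 35.25
tool_pos: [0.5432, 0.1782, 0.1444]
orientation: [-3.02, -0.866, 0.0]
force: [-0.0, -0.6, 0.2]
opening: 0.0452
gripper_force: 0.0
```

>>> move_arm --pt "0 0 0 0.13 -0.9 0 45" --pt "0 0 0 0 -0.5 0 45" --pt "0 0 0 0 -0.26 0 45" --pt "0 0 0 0 0 0 45" --pt "0 0 0 0 0 0 45" --pt "0 0 0 0 0 0 45" --pt "0 0 0 0 0 0 45" --pt "0 0 0 0 0 0 45" --pt "0 0 0 0 0 0 45" --pt "0 0 0 0 0 0 45"

```text
t: 36.25
tool_pos: [0.5253, 0.2135, 0.1443]
orientation: [3.022, 0.859, -0.0]
force: [-0.8, -1.4, -0.0]
opening: 0.0451
gripper_force: 0.0
```

```bash
python3 st.py
python3 - <<'E'
from k import *
knobs(cam('wrist'))
E
```

```text
t 36.25 p [525.3 213.5 144.3] gauge x -87.0 y -279.2 F gx 0.9 gy 1.3 z -0.0
[[0.526, -0.0], [-0.851, -0.0], [0.0, -1.0]] 0.04513701528017595
knob px [369. 224.] top circle 565.8 151.5 r 13.7 h 120.9
knob px [274. 226.] top circle 525.9 214.0 r 13.8 h 121.0
knob px [458. 225.] top circle 601.4 92.2 r 14.0 h 120.9
```

>>> move_arm --pt "0 0 0 0.01 0 0.4 45" --pt "0 0 0 0 0 0.5 45" --pt "0 0 0 0 0 0.5 45" --pt "0 0 0 0 0 0.5 45" --pt "0 0 0 0 0 0.5 45" --pt "0 0 0 0 0 0.4 45" --pt "0 0 0 0 0 0.2 45" --pt "0 0 0 0 0 0.08 45" --pt "0 0 0 0 0 0 45" --pt "0 0 0 0 0 0 45" --force 45

```text
t: 37.3
tool_pos: [0.526, 0.2139, 0.068]
orientation: [-3.022, -0.859, -0.002]
force: [0.5, 0.1, 0.5]
opening: 0.045
gripper_force: 0.0
```

>>> move_arm --pt "0 0 0 0 0 0 20" --pt "0 0 0 0 0 0 20" --pt "0 0 0 0 0 0 20" --pt "0 0 0 0 0 0 20" --pt "0 0 0 0 0 0 20" --pt "0 0 0 0 0 0 20" --pt "0 0 0 0 0 0 20" --pt "0 0 0 0 0 0 20" --pt "0 0 0 0 0 0 20" --pt "0 0 0 0 0 0 20" --force 45

```text
t: 38.3
tool_pos: [0.5257, 0.2139, 0.0677]
orientation: [-3.022, -0.859, -0.001]
force: [-1.2, 0.3, 6.5]
opening: 0.0275
gripper_force: 45.0
```

>>> move_arm --pt "0 -0.334 0 0.086 0 -0.031 20" --pt "0 -0.334 0 0.086 0 -0.031 20" --pt "0 -0.334 0 0.086 0 -0.031 20" --pt "0 -0.334 0 0.086 0 -0.031 20" --pt "0 -0.334 0 0.086 0 -0.031 20" --pt "0 -0.334 0 0.086 0 -0.031 20" --pt "0 -0.334 0 0.086 0 -0.031 20" --pt "0 -0.334 0 0.086 0 -0.031 20" --pt "0 0 0 0 0 0 20" --pt "0 0 0 0 0 0 20"

```text
t: 39.3
tool_pos: [0.5403, 0.2229, 0.0709]
orientation: [2.921, 0.831, -0.414]
force: [-1.0, -1.2, 3.8]
opening: 0.0275
gripper_force: 45.0
```

>>> move_arm --pt "0 0.334 0 -0.086 0 0.031 20" --pt "0 0.334 0 -0.086 0 0.031 20" --pt "0 0.334 0 -0.086 0 0.031 20" --pt "0 0.334 0 -0.086 0 0.031 20" --pt "0 0.334 0 -0.086 0 0.031 20" --pt "0 0.334 0 -0.086 0 0.031 20" --pt "0 0.334 0 -0.086 0 0.031 20" --pt "0 0.334 0 -0.086 0 0.031 20" --pt "0 0 0 0 0 0 20" --pt "0 0 0 0 0 0 20"

```text
t: 40.3
tool_pos: [0.5249, 0.2134, 0.0677]
orientation: [3.022, 0.859, -0.001]
force: [-0.2, -0.3, 2.1]
opening: 0.0275
gripper_force: 45.0
```

>>> move_arm --pt "0 0.334 0 -0.086 0 -0.031 20" --pt "0 0.334 0 -0.086 0 -0.031 20" --pt "0 0.334 0 -0.086 0 -0.031 20" --pt "0 0.334 0 -0.086 0 -0.031 20" --pt "0 0.334 0 -0.086 0 -0.031 20" --pt "0 0.334 0 -0.086 0 -0.031 20" --pt "0 0.334 0 -0.086 0 -0.031 20" --pt "0 0.334 0 -0.086 0 -0.031 20" --pt "0 0 0 0 0 0 20" --pt "0 0 0 0 0 0 20"

```text
t: 41.3
tool_pos: [0.5103, 0.2045, 0.072]
orientation: [-2.922, -0.83, -0.411]
force: [2.9, 1.9, -2.0]
opening: 0.0274
gripper_force: 45.0
```

>>> move_arm --pt "0 -0.334 0 0.086 0 0.031 20" --pt "0 -0.334 0 0.086 0 0.031 20" --pt "0 -0.334 0 0.086 0 0.031 20" --pt "0 -0.334 0 0.086 0 0.031 20" --pt "0 -0.334 0 0.086 0 0.031 20" --pt "0 -0.334 0 0.086 0 0.031 20" --pt "0 -0.334 0 0.086 0 0.031 20" --pt "0 -0.334 0 0.086 0 0.031 20" --pt "0 0 0 0 0 0 20" --pt "0 0 0 0 0 0 20"

```text
t: 42.3
tool_pos: [0.5252, 0.2138, 0.0678]
orientation: [3.022, 0.86, -0.002]
force: [0.6, -0.0, -1.0]
opening: 0.0275
gripper_force: 45.0
```

>>> move_arm --pt "0 0 0 0 0 -0.1 20" --pt "0 0 0 0 0 -0.1 20" --pt "0 0 0 0 0 -0.1 20" --pt "0 0 0 0 0 -0.1 20" --pt "0 0 0 0 0 -0.1 20" --pt "0 0 0 0 0 -0.1 20" --pt "0 0 0 0 0 -0.1 20" --pt "0 0 0 0 0 -0.1 20" --pt "0 0 0 0 0 0 20" --pt "0 0 0 0 0 0 20"

```text
t: 43.3
tool_pos: [0.5255, 0.2138, 0.0886]
orientation: [3.022, 0.859, 0.0]
force: [1.2, 0.6, -2.2]
opening: 0.0271
gripper_force: 45.0
```

>>> move_arm --pt "0 0 0 0 0 -0.3 20" --pt "0 0 0 0 0 -0.3 20" --pt "0 0 0 0 0 -0.4 20" --pt "0 0 -1 0 0 -0.4 20" --pt "0 0 -1 0 0 -0.5 20" --pt "0 0 -1 0 0 -0.5 20" --pt "0 0 -1 0 0 -0.5 20" --pt "0 0 -1 0 0 -0.5 20" --pt "0 0 -1 0 0 -0.5 20" --pt "0 0 -1 0 0 -0.5 20"

```text
t: 44.3
tool_pos: [0.5257, 0.2139, 0.2002]
orientation: [2.509, 1.89, 0.002]
force: [0.2, -0.5, -1.3]
opening: 0.0272
gripper_force: 45.0
```

>>> move_arm --pt "0 0 -1 0 0 0 20" --pt "0 0 -1 0 0 0 20" --pt "0 0 -1 0 0 0 20" --pt "0 0 -0.5 0 0 0 20" --pt "0 0 0 -0.5 0 0 20" --pt "0 0 0 -0.9 0 0 20" --pt "0 0 0 -0.9 0 0 20" --pt "0 0 0 -0.9 0 0 20" --pt "0 0 0 -0.9 0 0 20" --pt "0 0 0 -0.9 0 0 20"

```text
t: 45.3
tool_pos: [0.5359, 0.0875, 0.1993]
orientation: [2.13, 2.308, 0.001]
force: [0.9, -0.4, -1.0]
opening: 0.0273
gripper_force: 45.0
```

>>> move_arm --pt "0 0 0 -0.9 0 0 20" --pt "0 0 0 -0.9 0 0 20" --pt "0 0 0 -0.9 -0.2 0 20" --pt "0 0 0 -0.9 -0.27 0 20" --pt "0 0 0 -0.9 0 0 20" --pt "0 0 0 -0.9 0 0 20" --pt "0 0 0 -0.78 0 0 20" --pt "0 0 0 0 0 0 20" --pt "0 0 0 0 0 0 20" --pt "0 0 0 0 0 0 20"

```text
t: 46.3
tool_pos: [0.5368, -0.0654, 0.1988]
orientation: [2.128, 2.311, 0.0]
force: [-0.8, 0.3, -2.1]
opening: 0.0274
gripper_force: 45.0
```

```bash
python3 st.py
```

```text
t 46.3 p [536.8 -65.4 198.8] gauge x -75.0 y -0.4 F gx 0.7 gy -0.4 z -2.1
[[0.997, 0.0], [0.082, 0.0], [0.0, -1.0]] 0.02736670380337555
```

>>> move_arm --pt "0 0 0 0 0 0.7 20" --pt "0 0 0 0 0 0.8 20" --pt "0 0 0 0 0 0.8 20" --pt "0 0 0 0 0 0.8 20" --pt "0 0 0 0 0 0.8 20" --pt "0 0 0 0 0 0.6 20" --pt "0 0 0 0 0 0.4 20" --pt "0 0 0 0 0 0.27 20" --pt "0 0 0 0 0 0.1 20" --pt "0 0 0 0 0 0 20"

```text
t: 47.3
tool_pos: [0.5371, -0.0657, 0.0671]
orientation: [2.127, 2.311, 0.0]
force: [0.0, 0.5, -1.4]
opening: 0.0273
gripper_force: 45.0
```

```bash
python3 st.py
```

```text
t 47.3 p [537.1 -65.7  67.1] gauge x -75.4 y 0.0 F gx -0.1 gy -0.5 z -1.4
[[0.997, 0.0], [0.083, -0.0], [0.0, -1.0]] 0.027262456543086098
```

>>> move_arm --pt "0 0 0 0 -0.2 0 20" --pt "0 0 0 0 -0.3 0 20" --pt "0 0 0 0 -0.3 0 20" --pt "0 0 0 0 -0.3 0 20" --pt "0 0 0 0 -0.3 0 20" --pt "0 0 0 0 -0.3 0 20" --pt "0 0 0 0 -0.3 0 20" --pt "0 0 0 0 -0.3 0 20" --pt "0 0 0 0 -0.15 0 20" --pt "0 0 0 0 -0.05 0 20" --force 20

```text
t: 48.3
tool_pos: [0.4742, -0.0709, 0.0668]
orientation: [2.128, 2.311, 0.0]
force: [0.4, 0.3, -1.5]
opening: 0.0274
gripper_force: 20.0
```

>>> move_arm --pt "0 0 0 0 -0.06 0 20" --pt "0 0 0 0 -0.06 0 20" --pt "0 0 0 0 -0.06 0 20" --pt "0 0 0 0 -0.06 0 20" --pt "0 0 0 0 -0.06 0 20" --pt "0 0 0 0 -0.06 0 20" --pt "0 0 0 0 -0.06 0 20" --pt "0 0 0 0 -0.06 0 20" --pt "0 0 0 0 -0.06 0 20" --pt "0 0 0 0 -0.06 0 20"

```text
t: 49.3
tool_pos: [0.4595, -0.0722, 0.0669]
orientation: [2.128, 2.311, 0.0]
force: [0.1, -0.5, -2.4]
opening: 0.0275
gripper_force: 20.0
```

```bash
python3 st.py
```

```text
t 49.3 p [459.5 -72.2  66.9] gauge x 2.5 y -0.0 F gx -0.1 gy 0.5 z -2.4
[[0.997, 0.0], [0.083, -0.0], [0.0, -1.0]] 0.027532313086669046
```

>>> move_arm --pt "0 0 0 0 -0.05 0 20" --pt "0 0 0 0 -0.05 0 20" --pt "0 0 0 0 -0.05 0 20" --pt "0 0 0 0 -0.05 0 20" --pt "0 0 0 0 -0.05 0 20" --pt "0 0 0 0 -0.05 0 20" --pt "0 0 0 0 -0.05 0 20" --pt "0 0 0 0 -0.05 0 20" --pt "0 0 0 0 -0.05 0 20" --pt "0 0 0 0 -0.05 0 20"

```text
t: 50.3
tool_pos: [0.4471, -0.0732, 0.0668]
orientation: [2.128, 2.311, 0.0]
force: [0.9, 0.3, -0.2]
opening: 0.0277
gripper_force: 20.0
```

```bash
python3 st.py
```

```text
t 50.3 p [447.1 -73.2  66.8] gauge x 15.0 y -0.1 F gx -0.9 gy -0.2 z -0.2
[[0.997, 0.0], [0.083, -0.0], [0.0, -1.0]] 0.027690851138233077
```

>>> move_arm --pt "0 0 0 0 -0.05 0 20" --pt "0 0 0 0 -0.05 0 20" --pt "0 0 0 0 -0.05 0 20" --pt "0 0 0 0 -0.05 0 20" --pt "0 0 0 0 -0.05 0 20" --pt "0 0 0 0 -0.05 0 20" --pt "0 0 0 0 -0.05 0 20" --pt "0 0 0 0 -0.05 0 20" --pt "0 0 0 0 -0.05 0 20" --pt "0 0 0 0 -0.05 0 20"

```text
t: 51.3
tool_pos: [0.4346, -0.0742, 0.0668]
orientation: [2.128, 2.311, 0.0]
force: [0.0, 0.0, -2.4]
opening: 0.0273
gripper_force: 20.0
```

```bash
python3 st.py
```

```text
t 51.3 p [434.6 -74.2  66.8] gauge x 27.5 y -0.1 F gx -0.0 gy 0.0 z -2.4
[[0.997, 0.0], [0.083, -0.0], [0.0, -1.0]] 0.027295585905330686
```

>>> move_arm --pt "0 0 0 0 -0.05 0 20" --pt "0 0 0 0 -0.05 0 20" --pt "0 0 0 0 -0.05 0 20" --pt "0 0 0 0 -0.05 0 20" --pt "0 0 0 0 -0.05 0 20" --pt "0 0 0 0 -0.05 0 20" --pt "0 0 0 0 -0.05 0 20" --pt "0 0 0 0 -0.05 0 20" --pt "0 0 0 0 -0.05 0 20" --pt "0 0 0 0 -0.05 0 20"

```text
t: 52.3
tool_pos: [0.4222, -0.0753, 0.0668]
orientation: [2.128, 2.311, -0.0]
force: [-0.4, -0.0, -1.8]
opening: 0.0273
gripper_force: 20.0
```

```bash
python3 st.py
```

```text
t 52.3 p [422.2 -75.3  66.8] gauge x 40.0 y -0.1 F gx 0.4 gy -0.0 z -1.8
[[0.997, 0.0], [0.083, -0.0], [0.0, -1.0]] 0.027275028060901207
```

>>> move_arm --pt "0 0 0 0 -0.05 0 20" --pt "0 0 0 0 -0.05 0 20" --pt "0 0 0 0 -0.05 0 20" --pt "0 0 0 0 -0.05 0 20" --pt "0 0 0 0 -0.05 0 20" --pt "0 0 0 0 -0.05 0 20" --pt "0 0 0 0 -0.05 0 20" --pt "0 0 0 0 -0.05 0 20" --pt "0 0 0 0 -0.05 0 20" --pt "0 0 0 0 -0.05 0 20"

```text
t: 53.3
tool_pos: [0.4097, -0.0763, 0.0668]
orientation: [-2.128, -2.311, 0.0]
force: [0.5, -0.3, -1.9]
opening: 0.0275
gripper_force: 20.0
```

```bash
python3 st.py
```

```text
t 53.3 p [409.7 -76.3  66.8] gauge x 52.5 y -0.1 F gx -0.5 gy 0.3 z -1.9
[[0.997, -0.0], [0.083, 0.0], [-0.0, -1.0]] 0.027508952048316278
```

>>> move_arm --pt "0 0 0 0 -0.05 0 20" --pt "0 0 0 0 -0.05 0 20" --pt "0 0 0 0 -0.05 0 20" --pt "0 0 0 0 -0.05 0 20" --pt "0 0 0 0 -0.05 0 20" --pt "0 0 0 0 -0.05 0 20" --pt "0 0 0 0 -0.05 0 20" --pt "0 0 0 0 -0.05 0 20" --pt "0 0 0 0 -0.05 0 20" --pt "0 0 0 0 0 0 20"

```text
t: 54.3
tool_pos: [0.3984, -0.0772, 0.0668]
orientation: [-2.128, -2.311, 0.0]
force: [0.4, 0.0, -2.4]
opening: 0.0276
gripper_force: 20.0
```

```bash
python3 st.py
```

```text
t 54.3 p [398.4 -77.2  66.8] gauge x 63.8 y -0.1 F gx -0.4 gy 0.0 z -2.4
[[0.997, -0.0], [0.083, -0.0], [-0.0, -1.0]] 0.027584334933824024
```

Clearly beyond line B, so this is the three-dot zone. I push on until it wedges.

>>> move_arm --pt "0 0 0 0 -0.05 0 20" --pt "0 0 0 0 -0.05 0 20" --pt "0 0 0 0 -0.05 0 20" --pt "0 0 0 0 -0.05 0 20" --pt "0 0 0 0 -0.05 0 20" --pt "0 0 0 0 -0.05 0 20" --pt "0 0 0 0 0 0 20" --pt "0 0 0 0 0 0 20" --pt "0 0 0 0 0 0 20" --pt "0 0 0 0 0 0 20"

```text
t: 55.3
tool_pos: [0.3923, -0.0778, 0.0674]
orientation: [2.126, 2.31, 0.003]
force: [5.7, 1.0, -3.3]
opening: 0.0277
gripper_force: 20.0
```

```bash
python3 st.py
```

```text
t 55.3 p [392.3 -77.8  67.4] gauge x 69.9 y -0.0 F gx -5.8 gy -0.5 z -3.3
[[0.997, 0.003], [0.083, -0.0], [0.003, -1.0]] 0.027705017431655144
```

>>> move_arm --pt "0 0 0 0 0.1 0 20" --pt "0 0 0 0 0.4 0 20" --pt "0 0 0 0 0.7 0 20" --pt "0 0 0 0 0.8 0 20" --pt "0 0 0 0 0.8 0 20" --pt "0 0 0 0 0.8 0 20" --pt "0 0 0 0 0.8 0 20" --pt "0 0 0 0 0.8 0 20" --pt "0 0 0 0 0.5 0 20" --pt "0 0 0 0 0.2 0 20" --force 45

```text
t: 56.3
tool_pos: [0.5386, -0.0655, 0.0664]
orientation: [-2.127, -2.311, 0.001]
force: [-0.5, 0.5, -2.8]
opening: 0.0271
gripper_force: 45.0
```

>>> move_arm --pt "0 0 0 0 0 -0.4 20" --pt "0 0 0 0 0 -0.5 20" --pt "0 0 0 0 0 -0.5 20" --pt "0 0 0 0 0 -0.5 20" --pt "0 0 0 0 0 -0.5 20" --pt "0 0 0 0 0 -0.5 20" --pt "0 0 0 0 0 -0.3 20" --pt "0 0 0 0 0 0 20" --pt "0 0 0 0 0 0 20" --pt "0 0 0 0 0 0 20"

```text
t: 57.3
tool_pos: [0.5375, -0.0655, 0.1459]
orientation: [-2.127, -2.311, 0.001]
force: [0.8, -0.2, -1.7]
opening: 0.0271
gripper_force: 45.0
```

```bash
python3 st.py;python3 -c "from tr import *; trays()"
```

```text
t 57.3 p [537.5 -65.5 145.9] gauge x -75.8 y -0.2 F gx -0.8 gy 0.2 z -1.7
[[0.997, -0.002], [0.083, 0.0], [-0.002, -1.0]] 0.02712899746630696
tray 1 [ 466.7 -273.3   -2.7] res 0.96 387 +30: [ 468.  -243.3] -30: [ 465.3 -303.3]
tray 2 [645.5 -79.1   2.8] res 2.39 307 +30: [644.  -49.2] -30: [ 647.  -109.1]
tray 3 [ 613.1 -241.2    3.4] res 1.18 371 +30: [ 611.3 -211.2] -30: [ 614.9 -271.1]
```

Tray 1 has been knocked to about (467,-273); tray 3 is unmoved. I place post 2 at tray 3's +30 spot.

>>> move_arm --pt "0 0 0 -0.4 0.2 0 20" --pt "0 0 0 -0.7 0.3 0 20" --pt "0 0 0 -0.8 0.3 0 20" --pt "0 0 0 -0.8 0.3 0 20" --pt "0 0 0 -0.8 0.3 0 20" --pt "0 0 0 -0.8 0.3 0 20" --pt "0 0 0 -0.8 0.3 0 20" --pt "0 0 0 -0.6 0.3 0 20" --pt "0 0 0 -0.35 0.16 0 20" --pt "0 0 0 0 0 0 20"

```text
t: 58.4
tool_pos: [0.612, -0.2126, 0.1462]
orientation: [-2.129, -2.31, 0.001]
force: [-0.7, 0.1, -2.9]
opening: 0.0276
gripper_force: 45.0
```

>>> move_arm --pt "0 0 0 0 0 0.4 20" --pt "0 0 0 0 0 0.5 20" --pt "0 0 0 0 0 0.5 20" --pt "0 0 0 0 0 0.5 20" --pt "0 0 0 0 0 0.5 20" --pt "0 0 0 0 0 0.4 20" --pt "0 0 0 0 0 0.3 20" --pt "0 0 0 0 0 0.1 20" --pt "0 0 0 0 0 0.05 20" --pt "0 0 0 0 0 0 20"

```text
t: 59.4
tool_pos: [0.6122, -0.2114, 0.066]
orientation: [2.127, 2.311, 0.0]
force: [1.2, 1.2, -1.4]
opening: 0.0273
gripper_force: 45.0
```

```bash
python3 st.py
python3 - <<'E'
from h import *
cam('wrist','w7.png')
E
```

```text
t 59.4 p [ 612.2 -211.4   66. ] gauge x -138.0 y 151.5 F gx -1.3 gy -1.1 z -1.4
[[0.997, 0.001], [0.083, -0.0], [0.001, -1.0]] 0.02728304901149149
```

View pics/w7.png

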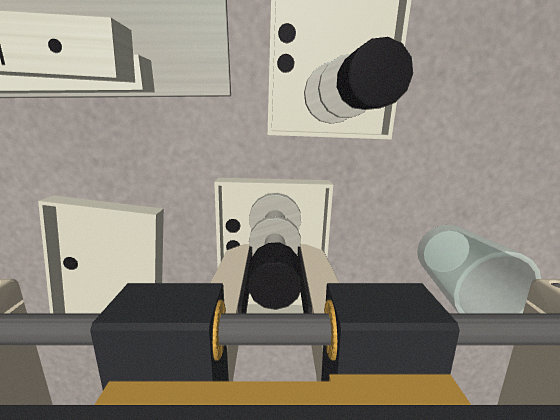

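The foot sits inside the three-dot tray near its robot-left end, at (275,215). I lower, release and go to post 3.

>>> move_arm --pt "0 0 0 0 0 0.05 20" --pt "0 0 0 0 0 0.05 20" --pt "0 0 0 0 0 0.03 20" --pt "0 0 0 0 0 0 20" --pt "0 0 0 0 0 0 20" --pt "0 0 0 0 0 0 45" --pt "0 0 0 0 0 0 45" --pt "0 0 0 0 0 0 45" --pt "0 0 0 0 0 0 45" --pt "0 0 0 0 0 0 45"

```text
t: 60.45
tool_pos: [0.6118, -0.2112, 0.0622]
orientation: [-2.128, -2.311, 0.0]
force: [-0.4, -0.2, -0.7]
opening: 0.0449
gripper_force: 0.0
```

>>> move_arm --pt "0 0 0 0 0 -0.3 45" --pt "0 0 0 0 0 -0.7 45" --pt "0 0 0 0 0 -0.7 45" --pt "0 0 0 0 0 -0.7 45" --pt "0 0 0 0 0 -0.7 45" --pt "0 0 1 0 0 -0.2 45" --pt "0 0 1 0 0 0 45" --pt "0 0 1 0 0 0 45" --pt "0 0 1 0 0 0 45" --pt "0 0 1 0 0 0 45"

```text
t: 61.45
tool_pos: [0.6126, -0.2116, 0.1471]
orientation: [2.655, 1.675, 0.002]
force: [-0.1, -0.4, 0.1]
opening: 0.0449
gripper_force: 0.0
```

>>> move_arm --pt "0 0 1 0 0 0 45" --pt "0 0 1 0 0 0 45" --pt "0 0 1 0 0 0 45" --pt "0 0 1 0 0 0 45" --pt "0 0 1 0 0 0 45" --pt "0 0 0.5 0 0 0 45" --pt "0 0 0 0.2 -0.5 0 45" --pt "0 0 0 0.4 -0.9 0 45" --pt "0 0 0 0.4 -0.9 0 45" --pt "0 0 0 0.4 -0.9 0 45"

```text
t: 62.45
tool_pos: [0.5996, -0.1232, 0.1461]
orientation: [3.021, 0.862, 0.002]
force: [0.0, -0.2, -0.1]
opening: 0.0452
gripper_force: 0.0
```

>>> move_arm --pt "0 0 0 0.4 -0.9 0 45" --pt "0 0 0 0.4 -0.9 0 45" --pt "0 0 0 0.4 -0.9 0 45" --pt "0 0 0 0.4 -0.9 0 45" --pt "0 0 0 0.4 -0.9 0 45" --pt "0 0 0 0.4 -0.9 0 45" --pt "0 0 0 0.4 -0.9 0 45" --pt "0 0 0 0.4 -0.9 0 45" --pt "0 0 0 0.4 -0.9 0 45" --pt "0 0 0 0.4 -0.9 0 45"

```text
t: 63.45
tool_pos: [0.5659, 0.121, 0.1462]
orientation: [-3.021, -0.863, -0.002]
force: [0.2, 0.2, -0.2]
opening: 0.0449
gripper_force: 0.0
```

>>> move_arm --pt "0 0 0 0.4 -0.8 0 45" --pt "0 0 0 0.24 -0.32 0 45" --pt "0 0 0 0 0 0 45" --pt "0 0 0 0 0 0 45" --pt "0 0 0 0 0 0 45" --pt "0 0 0 0 0 0 45" --pt "0 0 0 0 0 0 45" --pt "0 0 0 0 0 0 45" --pt "0 0 0 0 0 0 45" --pt "0 0 0 0 0 0 45"

```text
t: 64.45
tool_pos: [0.5651, 0.1513, 0.1448]
orientation: [-3.022, -0.859, 0.0]
force: [-0.3, -0.1, 0.2]
opening: 0.045
gripper_force: 0.0
```

```bash
python3 st.py
python3 - <<'E'
from k import *
knobs(cam('wrist'));knobs(cam('side'))
E
```

```text
t 64.45 p [565.1 151.3 144.8] gauge x -121.5 y -213.8 F gx 0.3 gy 0.1 z 0.2
[[0.526, -0.0], [-0.851, -0.0], [-0.0, -1.0]] 0.044958251923330986
knob px [274. 226.] top circle 566.1 151.3 r 13.7 h 121.0
knob px [364. 226.] top circle 601.7 92.1 r 14.0 h 120.9
knob px [276. 175.] top circle 568.0 149.8 r 14.7 h 121.2
knob px [291. 189.] top circle 602.8 90.9 r 13.6 h 120.3
knob px [318. 246.] top circle 648.8 -109.2 r 13.6 h 115.4
knob px [308. 283.] top circle 613.1 -211.8 r 14.3 h 115.7
```

Aligned. I run the same grip-and-rock sequence for post 3.

>>> move_arm --pt "0 0 0 0.03 0.02 0.4 45" --pt "0 0 0 0 0 0.5 45" --pt "0 0 0 0 0 0.5 45" --pt "0 0 0 0 0 0.5 45" --pt "0 0 0 0 0 0.5 45" --pt "0 0 0 0 0 0.4 45" --pt "0 0 0 0 0 0.2 45" --pt "0 0 0 0 0 0.08 45" --pt "0 0 0 0 0 0 45" --pt "0 0 0 0 0 0 45" --force 45

```text
t: 65.55
tool_pos: [0.5666, 0.1515, 0.0685]
orientation: [3.022, 0.859, 0.002]
force: [-0.2, 0.0, 0.3]
opening: 0.0453
gripper_force: 0.0
```

>>> move_arm --pt "0 0 0 0 0 0 20" --pt "0 0 0 0 0 0 20" --pt "0 0 0 0 0 0 20" --pt "0 0 0 0 0 0 20" --pt "0 0 0 0 0 0 20" --pt "0 0 0 0 0 0 20" --pt "0 0 0 0 0 0 20" --pt "0 0 0 0 0 0 20" --pt "0 0 0 0 0 0 20" --pt "0 0 0 0 0 0 20" --force 45

```text
t: 66.55
tool_pos: [0.5663, 0.1515, 0.0682]
orientation: [-3.022, -0.859, -0.001]
force: [-0.9, 0.1, 5.7]
opening: 0.027
gripper_force: 45.0
```

>>> move_arm --pt "0 -0.334 0 0.086 0 -0.031 20" --pt "0 -0.334 0 0.086 0 -0.031 20" --pt "0 -0.334 0 0.086 0 -0.031 20" --pt "0 -0.334 0 0.086 0 -0.031 20" --pt "0 -0.334 0 0.086 0 -0.031 20" --pt "0 -0.334 0 0.086 0 -0.031 20" --pt "0 -0.334 0 0.086 0 -0.031 20" --pt "0 -0.334 0 0.086 0 -0.031 20" --pt "0 0 0 0 0 0 20" --pt "0 0 0 0 0 0 20"

```text
t: 67.55
tool_pos: [0.5809, 0.1605, 0.0713]
orientation: [2.921, 0.831, -0.413]
force: [-1.4, -0.5, 1.7]
opening: 0.0274
gripper_force: 45.0
```

>>> move_arm --pt "0 0.334 0 -0.086 0 0.031 20" --pt "0 0.334 0 -0.086 0 0.031 20" --pt "0 0.334 0 -0.086 0 0.031 20" --pt "0 0.334 0 -0.086 0 0.031 20" --pt "0 0.334 0 -0.086 0 0.031 20" --pt "0 0.334 0 -0.086 0 0.031 20" --pt "0 0.334 0 -0.086 0 0.031 20" --pt "0 0.334 0 -0.086 0 0.031 20" --pt "0 0 0 0 0 0 20" --pt "0 0 0 0 0 0 20"

```text
t: 68.55
tool_pos: [0.5654, 0.1509, 0.0682]
orientation: [3.022, 0.858, -0.001]
force: [0.1, -0.1, 0.8]
opening: 0.0272
gripper_force: 45.0
```

>>> move_arm --pt "0 0.334 0 -0.086 0 -0.031 20" --pt "0 0.334 0 -0.086 0 -0.031 20" --pt "0 0.334 0 -0.086 0 -0.031 20" --pt "0 0.334 0 -0.086 0 -0.031 20" --pt "0 0.334 0 -0.086 0 -0.031 20" --pt "0 0.334 0 -0.086 0 -0.031 20" --pt "0 0.334 0 -0.086 0 -0.031 20" --pt "0 0.334 0 -0.086 0 -0.031 20" --pt "0 0 0 0 0 0 20" --pt "0 0 0 0 0 0 20"

```text
t: 69.55
tool_pos: [0.5506, 0.1419, 0.0723]
orientation: [-2.922, -0.83, -0.409]
force: [-0.0, 0.7, -2.5]
opening: 0.0273
gripper_force: 45.0
```

>>> move_arm --pt "0 -0.334 0 0.086 0 0.031 20" --pt "0 -0.334 0 0.086 0 0.031 20" --pt "0 -0.334 0 0.086 0 0.031 20" --pt "0 -0.334 0 0.086 0 0.031 20" --pt "0 -0.334 0 0.086 0 0.031 20" --pt "0 -0.334 0 0.086 0 0.031 20" --pt "0 -0.334 0 0.086 0 0.031 20" --pt "0 -0.334 0 0.086 0 0.031 20" --pt "0 0 0 0 0 0 20" --pt "0 0 0 0 0 0 20"

```text
t: 70.55
tool_pos: [0.5659, 0.1515, 0.0683]
orientation: [3.022, 0.86, -0.002]
force: [-0.9, 0.1, -1.9]
opening: 0.0274
gripper_force: 45.0
```

>>> move_arm --pt "0 0 0 0 0 -0.1 20" --pt "0 0 0 0 0 -0.1 20" --pt "0 0 0 0 0 -0.1 20" --pt "0 0 0 0 0 -0.1 20" --pt "0 0 0 0 0 -0.1 20" --pt "0 0 0 0 0 -0.1 20" --pt "0 0 0 0 0 -0.1 20" --pt "0 0 0 0 0 -0.1 20" --pt "0 0 0 0 0 0 20" --pt "0 0 0 0 0 0 20"

```text
t: 71.55
tool_pos: [0.5661, 0.1513, 0.0891]
orientation: [3.022, 0.859, 0.0]
force: [-0.2, -0.1, -1.8]
opening: 0.0272
gripper_force: 45.0
```

>>> move_arm --pt "0 0 0 0 0 -0.3 20" --pt "0 0 0 0 0 -0.3 20" --pt "0 0 0 0 0 -0.4 20" --pt "0 0 -1 0 0 -0.4 20" --pt "0 0 -1 0 0 -0.5 20" --pt "0 0 -1 0 0 -0.5 20" --pt "0 0 -1 0 0 -0.5 20" --pt "0 0 -1 0 0 -0.5 20" --pt "0 0 -1 0 0 -0.5 20" --pt "0 0 -1 0 0 -0.5 20"

```text
t: 72.55
tool_pos: [0.5663, 0.1514, 0.2008]
orientation: [2.509, 1.89, 0.002]
force: [-0.1, -0.1, -1.6]
opening: 0.0273
gripper_force: 45.0
```

>>> move_arm --pt "0 0 -1 0 0 0 20" --pt "0 0 -1 0 0 0 20" --pt "0 0 -1 0 0 0 20" --pt "0 0 -0.5 0 0 0 20" --pt "0 0 0 -0.5 -0.1 0 20" --pt "0 0 0 -0.9 -0.2 0 20" --pt "0 0 0 -0.9 -0.2 0 20" --pt "0 0 0 -0.9 -0.2 0 20" --pt "0 0 0 -0.9 -0.2 0 20" --pt "0 0 0 -0.9 -0.2 0 20"

```text
t: 73.55
tool_pos: [0.5487, 0.0227, 0.1998]
orientation: [2.13, 2.308, 0.0]
force: [0.4, -0.9, -3.2]
opening: 0.0271
gripper_force: 45.0
```

>>> move_arm --pt "0 0 0 -0.9 -0.2 0 20" --pt "0 0 0 -0.9 -0.2 0 20" --pt "0 0 0 -0.9 -0.2 0 20" --pt "0 0 0 -0.86 -0.18 0 20" --pt "0 0 0 0 0 0 20" --pt "0 0 0 0 0 0.5 20" --pt "0 0 0 0 0 0.5 20" --pt "0 0 0 0 0 0.5 20" --pt "0 0 0 0 0 0.5 20" --pt "0 0 0 0 0 0.3 20"

```text
t: 74.55
tool_pos: [0.5358, -0.0651, 0.1392]
orientation: [-2.125, -2.31, 0.002]
force: [-0.1, 0.7, -2.6]
opening: 0.0273
gripper_force: 45.0
```

```bash
python3 st.py
```

```text
t 74.55 p [535.8 -65.1 139.2] gauge x -74.2 y -0.7 F gx 0.0 gy -0.7 z -2.6
[[0.997, -0.003], [0.083, 0.001], [-0.003, -1.0]] 0.027290508921362776
```

>>> move_arm --pt "0 0 0 -0.02 0 0.6 20" --pt "0 0 0 0 0 0.6 20" --pt "0 0 0 0 0 0.6 20" --pt "0 0 0 0 0 0.5 20" --pt "0 0 0 0 0 0.3 20" --pt "0 0 0 0 0 0.2 20" --pt "0 0 0 0 0 0.1 20" --pt "0 0 0 0 0 0.05 20" --pt "0 0 0 0 0 0 20" --pt "0 0 0 0 0 0 20"

```text
t: 75.55
tool_pos: [0.5374, -0.0664, 0.0684]
orientation: [2.127, 2.311, 0.001]
force: [0.3, 0.8, -2.1]
opening: 0.0272
gripper_force: 45.0
```

```bash
python3 st.py
```

```text
t 75.55 p [537.4 -66.4  68.4] gauge x -75.6 y 0.7 F gx -0.3 gy -0.8 z -2.1
[[0.997, 0.001], [0.083, -0.0], [0.001, -1.0]] 0.02717904396485834
```

>>> move_arm --pt "0 0 0 0.025 -0.2 0.03 20" --pt "0 0 0 0 -0.3 0 20" --pt "0 0 0 0 -0.3 0 20" --pt "0 0 0 0 -0.3 0 20" --pt "0 0 0 0 -0.3 0 20" --pt "0 0 0 0 -0.3 0 20" --pt "0 0 0 0 -0.3 0 20" --pt "0 0 0 0 -0.3 0 20" --pt "0 0 0 0 -0.15 0 20" --pt "0 0 0 0 -0.05 0 20" --force 20

```text
t: 76.55
tool_pos: [0.4742, -0.0709, 0.0671]
orientation: [2.128, 2.311, 0.0]
force: [-0.1, -0.0, -2.3]
opening: 0.0274
gripper_force: 20.0
```

>>> move_arm --pt "0 0 0 0 -0.06 0 20" --pt "0 0 0 0 -0.06 0 20" --pt "0 0 0 0 -0.06 0 20" --pt "0 0 0 0 -0.06 0 20" --pt "0 0 0 0 -0.06 0 20" --pt "0 0 0 0 -0.06 0 20" --pt "0 0 0 0 -0.06 0 20" --pt "0 0 0 0 0 0 20" --pt "0 0 0 0 0 0 20" --pt "0 0 0 0 0 0 20"

```text
t: 77.55
tool_pos: [0.4642, -0.0717, 0.0671]
orientation: [2.128, 2.311, 0.0]
force: [-0.7, -1.0, -2.5]
opening: 0.028
gripper_force: 20.0
```

```bash
python3 st.py
```

```text
t 77.55 p [464.2 -71.7  67.1] gauge x -2.2 y -0.1 F gx 0.8 gy 0.9 z -2.5
[[0.997, 0.0], [0.083, -0.0], [0.0, -1.0]] 0.028003005995091097
```

>>> move_arm --pt "0 0 0 0 -0.05 0 20" --pt "0 0 0 0 -0.05 0 20" --pt "0 0 0 0 -0.05 0 20" --pt "0 0 0 0 -0.05 0 20" --pt "0 0 0 0 -0.05 0 20" --pt "0 0 0 0 -0.05 0 20" --pt "0 0 0 0 -0.05 0 20" --pt "0 0 0 0 -0.05 0 20" --pt "0 0 0 0 -0.05 0 20" --pt "0 0 0 0 -0.05 0 20"

```text
t: 78.55
tool_pos: [0.4516, -0.0726, 0.0671]
orientation: [-2.128, -2.311, -0.0]
force: [1.2, 2.2, -1.5]
opening: 0.0275
gripper_force: 20.0
```

```bash
python3 st.py
```

```text
t 78.55 p [451.6 -72.6  67.1] gauge x 10.4 y -0.3 F gx -1.4 gy -2.1 z -1.5
[[0.997, 0.0], [0.083, 0.0], [0.0, -1.0]] 0.027451807700375037
```

>>> move_arm --pt "0 0 0 0 -0.03 0 20" --pt "0 0 0 0 -0.03 0 20" --pt "0 0 0 0 -0.03 0 20" --pt "0 0 0 0 -0.03 0 20" --pt "0 0 0 0 -0.03 0 20" --pt "0 0 0 0 0 0 20" --pt "0 0 0 0 0 0 20" --pt "0 0 0 0 0 0 20" --pt "0 0 0 0 0 0 20" --pt "0 0 0 0 0 0 20"

```text
t: 79.55
tool_pos: [0.4492, -0.073, 0.0676]
orientation: [2.126, 2.31, 0.003]
force: [5.2, 3.6, -4.0]
opening: 0.0278
gripper_force: 20.0
```

```bash
python3 st.py
```

```text
t 79.55 p [449.2 -73.   67.6] gauge x 12.8 y -0.1 F gx -5.5 gy -3.2 z -4.0
[[0.997, 0.003], [0.083, 0.0], [0.003, -1.0]] 0.027770763359749793
```

>>> move_arm --pt "0 0 0 0.02 0 0 20" --pt "0 0 0 0.01 -0.02 0 20" --pt "0 0 0 0 -0.02 0 20" --pt "0 0 0 0 0 0 20" --pt "0 0 0 0 0 0 20" --pt "0 0 0 0 0 0 20" --pt "0 0 0 0 0 0 20" --pt "0 0 0 0 0 0 20" --pt "0 0 0 0 0 0 20" --pt "0 0 0 0 0 0 20"

```text
t: 80.55
tool_pos: [0.4486, -0.0727, 0.0678]
orientation: [2.126, 2.309, 0.003]
force: [7.2, 2.5, -4.3]
opening: 0.0276
gripper_force: 20.0
```

```bash
python3 st.py
```

```text
t 80.55 p [448.6 -72.7  67.8] gauge x 13.5 y -0.5 F gx -7.3 gy -1.9 z -4.3
[[0.997, 0.004], [0.083, -0.001], [0.004, -1.0]] 0.027551461752060833
```

Post 3 wedges at gauge x ≈ 12–13, the one-dot zone. I draw it out, lift, and re-measure the trays.

>>> move_arm --pt "0 0 0 0 0.1 0 20" --pt "0 0 0 0 0.3 0 20" --pt "0 0 0 0 0.5 0 20" --pt "0 0 0 0 0.5 0 20" --pt "0 0 0 0 0.5 0 20" --pt "0 0 0 0 0.5 0 20" --pt "0 0 0 0 0.5 0 20" --pt "0 0 0 0 0.4 0 20" --pt "0 0 0 0 0.3 0 20" --pt "0 0 0 0 0.1 0 20" --force 45

```text
t: 81.55
tool_pos: [0.5396, -0.0648, 0.0669]
orientation: [-2.127, -2.311, 0.0]
force: [-1.0, -0.3, -1.8]
opening: 0.0271
gripper_force: 45.0
```

>>> move_arm --pt "0 0 0 0 0 -0.4 20" --pt "0 0 0 0 0 -0.5 20" --pt "0 0 0 0 0 -0.5 20" --pt "0 0 0 0 0 -0.5 20" --pt "0 0 0 0 0 -0.5 20" --pt "0 0 0 0 0 -0.5 20" --pt "0 0 0 0 0 -0.5 20" --pt "0 0 0 0 0 -0.5 20" --pt "0 0 0 0 0 -0.5 20" --pt "0 0 0 0 0 0 20"

```text
t: 82.55
tool_pos: [0.5404, -0.065, 0.1796]
orientation: [2.126, 2.309, 0.003]
force: [-0.2, -0.4, -1.1]
opening: 0.0274
gripper_force: 45.0
```

```bash
python3 st.py;python3 -c "from tr import *; trays(T0={1:(466,-273,-3),2:(646,-81,3),3:(614,-241,3)})"
```

```text
t 82.55 p [540.4 -65.  179.6] gauge x -78.7 y -0.4 F gx 0.2 gy 0.4 z -1.1
[[0.997, 0.004], [0.083, -0.001], [0.003, -1.0]] 0.027368612413002855
tray 1 [ 466.6 -273.4   -2.8] res 0.98 395 +30: [ 468.  -243.4] -30: [ 465.1 -303.4]
tray 2 [645.6 -79.    2.8] res 2.06 285 +30: [644.1 -49. ] -30: [ 647. -109.]
tray 3 [ 613.1 -241.2    3.4] res 1.27 335 +30: [ 611.3 -211.2] -30: [ 614.9 -271.1]
```

>>> move_arm --pt "0 0 0 -0.4 -0.2 0 20" --pt "0 0 0 -0.8 -0.4 0 20" --pt "0 0 0 -0.8 -0.4 0 20" --pt "0 0 0 -0.8 -0.4 0 20" --pt "0 0 0 -0.8 -0.4 0 20" --pt "0 0 0 -0.8 -0.4 0 20" --pt "0 0 0 -0.8 -0.4 0 20" --pt "0 0 0 -0.8 -0.4 0 20" --pt "0 0 0 -0.6 -0.4 0 20" --pt "0 0 0 -0.28 -0.08 0 20"

```text
t: 83.65
tool_pos: [0.4648, -0.2449, 0.1761]
orientation: [-2.129, -2.308, 0.001]
force: [-0.2, -0.0, -1.4]
opening: 0.0271
gripper_force: 45.0
```

>>> move_arm --pt "0 0 0 0 0 0.3 20" --pt "0 0 0 0 0 0.6 20" --pt "0 0 0 0 0 0.7 20" --pt "0 0 0 0 0 0.7 20" --pt "0 0 0 0 0 0.7 20" --pt "0 0 0 0 0 0.7 20" --pt "0 0 0 0 0 0.4 20" --pt "0 0 0 0 0 0.2 20" --pt "0 0 0 0 0 0.1 20" --pt "0 0 0 0 0 0 20"

```text
t: 84.65
tool_pos: [0.4668, -0.2433, 0.0672]
orientation: [2.127, 2.312, 0.0]
force: [-0.3, 0.2, -1.0]
opening: 0.0271
gripper_force: 45.0
```

```bash
python3 st.py
python3 - <<'E'
from h import *
cam('wrist','w8.png')
E
```

```text
t 84.65 p [ 466.8 -243.3   67.2] gauge x 9.5 y 171.1 F gx 0.3 gy -0.2 z -1.0
[[0.997, 0.0], [0.083, -0.0], [0.0, -1.0]] 0.02714639365051773
```

View pics/w8.png

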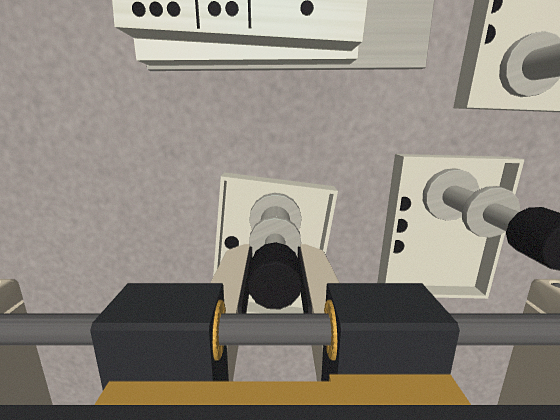

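Post 3's foot is inside the one-dot tray at (275,215). I lower, release and go to post 4.

>>> move_arm --pt "0 0 0 0 0 0.05 20" --pt "0 0 0 0 0 0.05 20" --pt "0 0 0 0 0 0.05 20" --pt "0 0 0 0 0 0.02 20" --pt "0 0 0 0 0 0 20" --pt "0 0 0 0 0 0 45" --pt "0 0 0 0 0 0 45" --pt "0 0 0 0 0 0 45" --pt "0 0 0 0 0 0 45" --pt "0 0 0 0 0 0 45"

```text
t: 85.7
tool_pos: [0.4665, -0.2433, 0.0627]
orientation: [-2.128, -2.311, 0.0]
force: [-0.5, -0.8, 0.5]
opening: 0.0451
gripper_force: 0.0
```

>>> move_arm --pt "0 0 0 0 0 -0.3 45" --pt "0 0 0 0 0 -0.7 45" --pt "0 0 0 0 0 -0.7 45" --pt "0 0 0 0 0 -0.7 45" --pt "0 0 0 0 0 -0.7 45" --pt "0 0 1 0 0 -0.2 45" --pt "0 0 1 0 0 0 45" --pt "0 0 1 0 0 0 45" --pt "0 0 1 0 0 0 45" --pt "0 0 1 0 0 0 45"

```text
t: 86.7
tool_pos: [0.4667, -0.2435, 0.146]
orientation: [2.657, 1.676, 0.0]
force: [0.5, 0.0, -0.5]
opening: 0.0449
gripper_force: 0.0
```

>>> move_arm --pt "0 0 1 0 0 0 45" --pt "0 0 1 0 0 0 45" --pt "0 0 1 0 0 0 45" --pt "0 0 1 0 0 0 45" --pt "0 0 1 0 0 0 45" --pt "0 0 0.5 0 0 0 45" --pt "0 0 0 0.5 -0.4 0 45" --pt "0 0 0 0.8 -0.6 0 45" --pt "0 0 0 0.8 -0.6 0 45" --pt "0 0 0 0.8 -0.6 0 45"

```text
t: 87.7
tool_pos: [0.4998, -0.1567, 0.1458]
orientation: [3.021, 0.862, 0.001]
force: [-0.2, 0.2, 0.2]
opening: 0.0451
gripper_force: 0.0
```

>>> move_arm --pt "0 0 0 0.8 -0.6 0 45" --pt "0 0 0 0.8 -0.6 0 45" --pt "0 0 0 0.8 -0.6 0 45" --pt "0 0 0 0.8 -0.6 0 45" --pt "0 0 0 0.8 -0.6 0 45" --pt "0 0 0 0.8 -0.6 0 45" --pt "0 0 0 0.8 -0.6 0 45" --pt "0 0 0 0.8 -0.6 0 45" --pt "0 0 0 0.8 -0.6 0 45" --pt "0 0 0 0.8 -0.6 0 45"

```text
t: 88.7
tool_pos: [0.5905, 0.0765, 0.1457]
orientation: [-3.021, -0.862, -0.0]
force: [-1.0, 0.3, 0.7]
opening: 0.0447
gripper_force: 0.0
```

>>> move_arm --pt "0 0 0 0.5 -0.3 0 45" --pt "0 0 0 0.23 -0.09 0 45" --pt "0 0 0 0 0 0 45" --pt "0 0 0 0 0 0 45" --pt "0 0 0 0 0 0 45" --pt "0 0 0 0 0 0 45" --pt "0 0 0 0 0 0 45" --pt "0 0 0 0 0 0 45" --pt "0 0 0 0 0 0 45" --pt "0 0 0 0 0 0 45"

```text
t: 89.7
tool_pos: [0.6009, 0.0922, 0.1453]
orientation: [3.022, 0.859, 0.0]
force: [0.2, -0.5, 0.3]
opening: 0.0449
gripper_force: 0.0
```

```bash
python3 st.py
python3 - <<'E'
from k import *
knobs(cam('wrist'));knobs(cam('side'))
E
```

```text
t 89.7 p [600.9  92.2 145.3] gauge x -152.1 y -152.0 F gx -0.1 gy 0.5 z 0.3
[[0.526, 0.0], [-0.85, 0.0], [0.0, -1.0]] 0.04488440354701348
knob px [275. 225.] top circle 601.9 91.8 r 13.8 h 120.9
knob px [501. 294.] top circle 648.3 -108.3 r 14.0 h 115.6
knob px [291. 189.] top circle 602.6 91.0 r 13.5 h 120.5
knob px [318. 246.] top circle 649.5 -110.4 r 14.5 h 115.3
knob px [308. 283.] top circle 613.8 -211.9 r 14.0 h 115.8
knob px [240. 301.] top circle 468.2 -243.9 r 13.8 h 115.4
```

>>> move_arm --pt "0 0 0 0.02 0.03 0.4 45" --pt "0 0 0 0 0 0.5 45" --pt "0 0 0 0 0 0.5 45" --pt "0 0 0 0 0 0.5 45" --pt "0 0 0 0 0 0.5 45" --pt "0 0 0 0 0 0.4 45" --pt "0 0 0 0 0 0.2 45" --pt "0 0 0 0 0 0.1 45" --pt "0 0 0 0 0 0 45" --pt "0 0 0 0 0 0 45" --force 45

```text
t: 90.8
tool_pos: [0.6022, 0.0919, 0.0685]
orientation: [3.022, 0.859, 0.002]
force: [-0.4, 0.7, 0.2]
opening: 0.0451
gripper_force: 0.0
```

>>> move_arm --pt "0 0 0 0 0 0 20" --pt "0 0 0 0 0 0 20" --pt "0 0 0 0 0 0 20" --pt "0 0 0 0 0 0 20" --pt "0 0 0 0 0 0 20" --pt "0 0 0 0 0 0 20" --pt "0 0 0 0 0 0 20" --pt "0 0 0 0 0 0 20" --pt "0 0 0 0 0 0 20" --pt "0 0 0 0 0 0 20" --force 45

```text
t: 91.8
tool_pos: [0.6019, 0.0919, 0.0682]
orientation: [3.022, 0.859, 0.001]
force: [-1.2, 0.5, 6.0]
opening: 0.0273
gripper_force: 45.0
```

>>> move_arm --pt "0 -0.334 0 0.086 0 -0.031 20" --pt "0 -0.334 0 0.086 0 -0.031 20" --pt "0 -0.334 0 0.086 0 -0.031 20" --pt "0 -0.334 0 0.086 0 -0.031 20" --pt "0 -0.334 0 0.086 0 -0.031 20" --pt "0 -0.334 0 0.086 0 -0.031 20" --pt "0 -0.334 0 0.086 0 -0.031 20" --pt "0 -0.334 0 0.086 0 -0.031 20" --pt "0 0 0 0 0 0 20" --pt "0 0 0 0 0 0 20"

```text
t: 92.8
tool_pos: [0.6166, 0.1011, 0.0714]
orientation: [2.921, 0.831, -0.413]
force: [-0.3, -0.8, 2.9]
opening: 0.0274
gripper_force: 45.0
```

>>> move_arm --pt "0 0.334 0 -0.086 0 0.031 20" --pt "0 0.334 0 -0.086 0 0.031 20" --pt "0 0.334 0 -0.086 0 0.031 20" --pt "0 0.334 0 -0.086 0 0.031 20" --pt "0 0.334 0 -0.086 0 0.031 20" --pt "0 0.334 0 -0.086 0 0.031 20" --pt "0 0.334 0 -0.086 0 0.031 20" --pt "0 0.334 0 -0.086 0 0.031 20" --pt "0 0 0 0 0 0 20" --pt "0 0 0 0 0 0 20"

```text
t: 93.8
tool_pos: [0.6011, 0.0915, 0.0683]
orientation: [3.022, 0.858, -0.002]
force: [-0.9, -0.5, 1.8]
opening: 0.0272
gripper_force: 45.0
```

>>> move_arm --pt "0 0.334 0 -0.086 0 -0.031 20" --pt "0 0.334 0 -0.086 0 -0.031 20" --pt "0 0.334 0 -0.086 0 -0.031 20" --pt "0 0.334 0 -0.086 0 -0.031 20" --pt "0 0.334 0 -0.086 0 -0.031 20" --pt "0 0.334 0 -0.086 0 -0.031 20" --pt "0 0.334 0 -0.086 0 -0.031 20" --pt "0 0.334 0 -0.086 0 -0.031 20" --pt "0 0 0 0 0 0 20" --pt "0 0 0 0 0 0 20"

```text
t: 94.8
tool_pos: [0.5862, 0.0825, 0.0721]
orientation: [-2.922, -0.83, -0.409]
force: [2.2, 1.3, -3.1]
opening: 0.0271
gripper_force: 45.0
```

>>> move_arm --pt "0 -0.334 0 0.086 0 0.031 20" --pt "0 -0.334 0 0.086 0 0.031 20" --pt "0 -0.334 0 0.086 0 0.031 20" --pt "0 -0.334 0 0.086 0 0.031 20" --pt "0 -0.334 0 0.086 0 0.031 20" --pt "0 -0.334 0 0.086 0 0.031 20" --pt "0 -0.334 0 0.086 0 0.031 20" --pt "0 -0.334 0 0.086 0 0.031 20" --pt "0 0 0 0 0 0 20" --pt "0 0 0 0 0 0 20"

```text
t: 95.8
tool_pos: [0.6015, 0.0921, 0.0683]
orientation: [3.022, 0.86, -0.002]
force: [-0.1, 0.2, -2.5]
opening: 0.0275
gripper_force: 45.0
```

>>> move_arm --pt "0 0 0 0 0 -0.1 20" --pt "0 0 0 0 0 -0.1 20" --pt "0 0 0 0 0 -0.1 20" --pt "0 0 0 0 0 -0.1 20" --pt "0 0 0 0 0 -0.1 20" --pt "0 0 0 0 0 -0.1 20" --pt "0 0 0 0 0 -0.1 20" --pt "0 0 0 0 0 -0.1 20" --pt "0 0 0 0 0 0 20" --pt "0 0 0 0 0 0 20"

```text
t: 96.8
tool_pos: [0.6017, 0.0919, 0.0891]
orientation: [-3.022, -0.859, -0.0]
force: [0.9, 0.3, -1.3]
opening: 0.0271
gripper_force: 45.0
```

>>> move_arm --pt "0 0 0 0 0 -0.3 20" --pt "0 0 0 0 0 -0.3 20" --pt "0 0 0 0 0 -0.4 20" --pt "0 0 -1 0 0 -0.4 20" --pt "0 0 -1 0 0 -0.5 20" --pt "0 0 -1 0 0 -0.5 20" --pt "0 0 -1 0 0 -0.5 20" --pt "0 0 -1 0 0 -0.5 20" --pt "0 0 -1 0 0 -0.5 20" --pt "0 0 -1 0 0 -0.5 20"

```text
t: 97.8
tool_pos: [0.6019, 0.0919, 0.2008]
orientation: [2.509, 1.89, 0.002]
force: [1.1, 0.5, -2.6]
opening: 0.0272
gripper_force: 45.0
```

>>> move_arm --pt "0 0 -1 0 0 0 20" --pt "0 0 -1 0 0 0 20" --pt "0 0 -1 0 0 0 20" --pt "0 0 -0.5 0 0 0 20" --pt "0 0 0 -0.6 -0.3 0 20" --pt "0 0 0 -0.9 -0.5 0 20" --pt "0 0 0 -0.9 -0.5 0 20" --pt "0 0 0 -0.9 -0.5 0 20" --pt "0 0 0 -0.9 -0.5 0 20" --pt "0 0 0 -0.9 -0.5 0 20"

```text
t: 98.8
tool_pos: [0.5418, -0.0426, 0.1999]
orientation: [2.129, 2.309, 0.0]
force: [0.8, 0.1, -2.8]
opening: 0.0274
gripper_force: 45.0
```

>>> move_arm --pt "0 0 0 -0.6 -0.2 0 20" --pt "0 0 0 -0.37 -0.1 0 20" --pt "0 0 0 0 0 0 20" --pt "0 0 0 0 0 0.5 20" --pt "0 0 0 0 0 0.7 20" --pt "0 0 0 0 0 0.7 20" --pt "0 0 0 0 0 0.7 20" --pt "0 0 0 0 0 0.5 20" --pt "0 0 0 0 0 0.3 20" --pt "0 0 0 0 0 0 20"

```text
t: 99.8
tool_pos: [0.5362, -0.0651, 0.1125]
orientation: [-2.125, -2.31, 0.002]
force: [-0.1, 0.0, -1.8]
opening: 0.0274
gripper_force: 45.0
```

```bash
python3 st.py
```

```text
t 99.8 p [536.2 -65.1 112.5] gauge x -74.5 y -0.6 F gx 0.1 gy -0.0 z -1.8
[[0.997, -0.002], [0.083, 0.001], [-0.002, -1.0]] 0.02743007374995438
```

>>> move_arm --pt "0 0 0 0 0 0.4 20" --pt "0 0 0 0 0 0.5 20" --pt "0 0 0 0 0 0.4 20" --pt "0 0 0 0 0 0.3 20" --pt "0 0 0 0 0 0.15 20" --pt "0 0 0 0 0 0.1 20" --pt "0 0 0 0 0 0 20" --pt "0 0 0 0 0 0 20" --pt "0 0 0 0 0 0 20" --pt "0 0 0 0 0 0 20"

```text
t: 100.8
tool_pos: [0.5373, -0.0659, 0.0682]
orientation: [2.127, 2.311, 0.001]
force: [0.7, 0.2, -2.2]
opening: 0.0273
gripper_force: 45.0
```

```bash
python3 st.py
```

```text
t 100.8 p [537.3 -65.9  68.2] gauge x -75.5 y 0.2 F gx -0.8 gy -0.2 z -2.2
[[0.997, 0.001], [0.083, -0.0], [0.001, -1.0]] 0.027348859851892438
```

>>> move_arm --pt "0 0 0 0.01 -0.2 0.03 20" --pt "0 0 0 0 -0.3 0 20" --pt "0 0 0 0 -0.3 0 20" --pt "0 0 0 0 -0.3 0 20" --pt "0 0 0 0 -0.3 0 20" --pt "0 0 0 0 -0.3 0 20" --pt "0 0 0 0 -0.3 0 20" --pt "0 0 0 0 -0.3 0 20" --pt "0 0 0 0 -0.2 0 20" --pt "0 0 0 0 -0.1 0 20" --force 20

```text
t: 101.8
tool_pos: [0.4717, -0.0709, 0.0671]
orientation: [2.128, 2.311, 0.0]
force: [-0.1, 0.3, -1.7]
opening: 0.0274
gripper_force: 20.0
```

>>> move_arm --pt "0 0 0 0 -0.05 0 20" --pt "0 0 0 0 -0.05 0 20" --pt "0 0 0 0 -0.05 0 20" --pt "0 0 0 0 -0.05 0 20" --pt "0 0 0 0 -0.05 0 20" --pt "0 0 0 0 -0.05 0 20" --pt "0 0 0 0 -0.05 0 20" --pt "0 0 0 0 -0.05 0 20" --pt "0 0 0 0 0 0 20" --pt "0 0 0 0 0 0 20"

```text
t: 102.8
tool_pos: [0.4622, -0.0717, 0.0671]
orientation: [2.128, 2.311, 0.0]
force: [-0.5, -0.4, -2.3]
opening: 0.0275
gripper_force: 20.0
```

```bash
python3 st.py
```

```text
t 102.8 p [462.2 -71.7  67.1] gauge x -0.2 y -0.2 F gx 0.5 gy 0.3 z -2.3
[[0.997, 0.0], [0.083, -0.0], [0.0, -1.0]] 0.02753175873999919
```

>>> move_arm --pt "0 0 0 0 -0.05 0 20" --pt "0 0 0 0 -0.05 0 20" --pt "0 0 0 0 -0.05 0 20" --pt "0 0 0 0 -0.05 0 20" --pt "0 0 0 0 -0.05 0 20" --pt "0 0 0 0 -0.05 0 20" --pt "0 0 0 0 -0.05 0 20" --pt "0 0 0 0 -0.05 0 20" --pt "0 0 0 0 -0.05 0 20" --pt "0 0 0 0 -0.05 0 20"

```text
t: 103.8
tool_pos: [0.4496, -0.0728, 0.0671]
orientation: [-2.128, -2.311, 0.0]
force: [-0.1, -0.4, -1.8]
opening: 0.0278
gripper_force: 20.0
```

```bash
python3 st.py
```

```text
t 103.8 p [449.6 -72.8  67.1] gauge x 12.4 y -0.3 F gx 0.1 gy 0.3 z -1.8
[[0.997, -0.0], [0.083, 0.0], [-0.0, -1.0]] 0.027799791564853144
```

>>> move_arm --pt "0 0 0 0 -0.05 0 20" --pt "0 0 0 0 -0.05 0 20" --pt "0 0 0 0 -0.05 0 20" --pt "0 0 0 0 -0.05 0 20" --pt "0 0 0 0 -0.05 0 20" --pt "0 0 0 0 -0.05 0 20" --pt "0 0 0 0 -0.05 0 20" --pt "0 0 0 0 -0.05 0 20" --pt "0 0 0 0 -0.05 0 20" --pt "0 0 0 0 -0.05 0 20"

```text
t: 104.8
tool_pos: [0.4372, -0.0738, 0.0671]
orientation: [2.128, 2.311, 0.0]
force: [-0.2, 0.2, -2.1]
opening: 0.0275
gripper_force: 20.0
```

```bash
python3 st.py
```

```text
t 104.8 p [437.2 -73.8  67.1] gauge x 24.9 y -0.3 F gx 0.2 gy -0.2 z -2.1
[[0.997, 0.0], [0.083, -0.0], [0.0, -1.0]] 0.027535186773032034
```

>>> move_arm --pt "0 0 0 0 -0.05 0 20" --pt "0 0 0 0 -0.05 0 20" --pt "0 0 0 0 -0.05 0 20" --pt "0 0 0 0 -0.05 0 20" --pt "0 0 0 0 -0.05 0 20" --pt "0 0 0 0 -0.05 0 20" --pt "0 0 0 0 -0.05 0 20" --pt "0 0 0 0 -0.05 0 20" --pt "0 0 0 0 -0.05 0 20" --pt "0 0 0 0 0 0 20"

```text
t: 105.8
tool_pos: [0.426, -0.0747, 0.0671]
orientation: [-2.128, -2.311, 0.0]
force: [0.2, 0.0, -2.6]
opening: 0.0275
gripper_force: 20.0
```

```bash
python3 st.py
```

```text
t 105.8 p [426.  -74.7  67.1] gauge x 36.2 y -0.3 F gx -0.2 gy -0.0 z -2.6
[[0.997, -0.0], [0.083, -0.0], [-0.0, -1.0]] 0.02749440565784847
```

>>> move_arm --pt "0 0 0 0 -0.05 0 20" --pt "0 0 0 0 -0.05 0 20" --pt "0 0 0 0 -0.05 0 20" --pt "0 0 0 0 -0.05 0 20" --pt "0 0 0 0 -0.05 0 20" --pt "0 0 0 0 -0.05 0 20" --pt "0 0 0 0 -0.05 0 20" --pt "0 0 0 0 -0.05 0 20" --pt "0 0 0 0 0 0 20" --pt "0 0 0 0 0 0 20"

```text
t: 106.8
tool_pos: [0.4173, -0.0755, 0.0676]
orientation: [2.126, 2.31, 0.003]
force: [5.9, 1.5, -4.1]
opening: 0.0279
gripper_force: 20.0
```

```bash
python3 st.py
```

```text
t 106.8 p [417.3 -75.5  67.6] gauge x 44.8 y -0.3 F gx -6.0 gy -1.0 z -4.1
[[0.997, 0.003], [0.083, 0.0], [0.003, -1.0]] 0.02790261681672397
```

>>> move_arm --pt "0 0 0 0.005 -0.02 0 20" --pt "0 0 0 0 -0.02 0 20" --pt "0 0 0 0 -0.02 0 20" --pt "0 0 0 0 0 0 20" --pt "0 0 0 0 0 0 20" --pt "0 0 0 0 0 0 20" --pt "0 0 0 0 0 0 20" --pt "0 0 0 0 0 0 20" --pt "0 0 0 0 0 0 20" --pt "0 0 0 0 0 0 20"

```text
t: 107.8
tool_pos: [0.4165, -0.0756, 0.0678]
orientation: [2.125, 2.309, 0.004]
force: [9.2, 1.1, -5.9]
opening: 0.0275
gripper_force: 20.0
```

```bash
python3 st.py
```

```text
t 107.8 p [416.5 -75.6  67.8] gauge x 45.6 y -0.2 F gx -9.2 gy -0.3 z -5.9
[[0.997, 0.004], [0.083, -0.0], [0.004, -1.0]] 0.027478787790789026
```

Post 4 wedges at gauge x ≈ 44, the two-dot zone. I draw it out.

>>> move_arm --pt "0 0 0 0 0.1 0 20" --pt "0 0 0 0 0.3 0 20" --pt "0 0 0 0 0.6 0 20" --pt "0 0 0 0 0.7 0 20" --pt "0 0 0 0 0.7 0 20" --pt "0 0 0 0 0.7 0 20" --pt "0 0 0 0 0.7 0 20" --pt "0 0 0 0 0.6 0 20" --pt "0 0 0 0 0.4 0 20" --pt "0 0 0 0 0.15 0 20" --force 45

```text
t: 108.8
tool_pos: [0.5385, -0.0652, 0.0666]
orientation: [-2.127, -2.311, 0.001]
force: [1.2, 0.4, -2.5]
opening: 0.0271
gripper_force: 45.0
```

>>> move_arm --pt "0 0 0 0 0 -0.4 20" --pt "0 0 0 0 0 -0.5 20" --pt "0 0 0 0 0 -0.5 20" --pt "0 0 0 0 0 -0.5 20" --pt "0 0 0 0 0 -0.5 20" --pt "0 0 0 0 0 -0.5 20" --pt "0 0 0 0 0 -0.3 20" --pt "0 0 0 0 0 0 20" --pt "0 0 0 0 0 0 20" --pt "0 0 0 0 0 0 20"

```text
t: 109.8
tool_pos: [0.5374, -0.0652, 0.1462]
orientation: [-2.127, -2.311, 0.001]
force: [-1.0, -0.4, -2.6]
opening: 0.027
gripper_force: 45.0
```

```bash
python3 st.py;python3 -c "
from tr import *; trays(T0={1:(466,-273,-3),2:(646,-81,3),3:(614,-241,3)})
from k import *; knobs(cam('scene'))"
```

```text
t 109.8 p [537.4 -65.2 146.2] gauge x -75.7 y -0.5 F gx 1.0 gy 0.3 z -2.6
[[0.997, -0.001], [0.083, 0.0], [-0.001, -1.0]] 0.027037265810001352
tray 1 [ 466.6 -273.3   -2.7] res 1.16 380 +30: [ 468.  -243.4] -30: [ 465.2 -303.3]
tray 2 [645.6 -78.9   2.9] res 2.18 288 +30: [644.1 -49. ] -30: [ 647.1 -108.9]
tray 3 [ 613.2 -241.1    3.4] res 1.49 351 +30: [ 611.4 -211.1] -30: [ 615. -271.]
knob px [181. 168.] top circle 468.2 -242.8 r 13.9 h 116.1
knob px [243. 186.] top circle 548.8 -66.8 r 2.2 h 119.6
knob px [191. 212.] top circle 613.8 -211.5 r 13.3 h 116.4
knob px [229. 221.] top circle 649.4 -109.8 r 13.3 h 115.7
```

>>> move_arm --pt "0 0 0 0.05 0.3 0 20" --pt "0 0 0 0.05 0.6 0 20" --pt "0 0 0 0.05 0.6 0 20" --pt "0 0 0 0.05 0.6 0 20" --pt "0 0 0 0.05 0.6 0 20" --pt "0 0 0 0.02 0.6 0 20" --pt "0 0 0 0 0.6 0 20" --pt "0 0 0 0 0.42 0 20" --pt "0 0 0 0 0 0 20" --pt "0 0 0 0 0 0 20"

```text
t: 110.95
tool_pos: [0.6449, -0.0495, 0.1465]
orientation: [-2.127, -2.311, 0.001]
force: [0.1, -0.6, -2.3]
opening: 0.0277
gripper_force: 45.0
```

>>> move_arm --pt "0 0 0 0 0 0.4 20" --pt "0 0 0 0 0 0.5 20" --pt "0 0 0 0 0 0.5 20" --pt "0 0 0 0 0 0.5 20" --pt "0 0 0 0 0 0.5 20" --pt "0 0 0 0 0 0.4 20" --pt "0 0 0 0 0 0.3 20" --pt "0 0 0 0 0 0.1 20" --pt "0 0 0 0 0 0.05 20" --pt "0 0 0 0 0 0 20"

```text
t: 111.95
tool_pos: [0.6454, -0.0497, 0.0662]
orientation: [2.127, 2.311, 0.001]
force: [-0.9, -0.6, -2.4]
opening: 0.0273
gripper_force: 45.0
```

```bash
python3 st.py
python3 - <<'E'
from h import *
cam('wrist','w9.png')
E
```

```text
t 111.95 p [645.4 -49.7  66.2] gauge x -184.6 y -6.8 F gx 1.0 gy 0.5 z -2.4
[[0.997, 0.001], [0.083, -0.0], [0.001, -1.0]] 0.027319956701744228
```

View pics/w9.png

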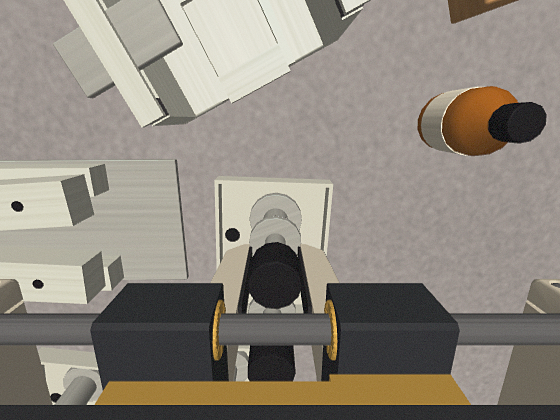

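Post 4's foot is inside tray 2 at (275,215). I lower, release and retreat upward.

>>> move_arm --pt "0 0 0 0 0 0.05 20" --pt "0 0 0 0 0 0.05 20" --pt "0 0 0 0 0 0.03 20" --pt "0 0 0 0 0 0 20" --pt "0 0 0 0 0 0 20" --pt "0 0 0 0 0 0 45" --pt "0 0 0 0 0 0 45" --pt "0 0 0 0 0 0 45" --pt "0 0 0 0 0 0 45" --pt "0 0 0 0 0 0 45"

```text
t: 113.0
tool_pos: [0.6449, -0.0496, 0.0623]
orientation: [-2.127, -2.311, 0.0]
force: [-0.2, -0.2, -0.0]
opening: 0.045
gripper_force: 0.0
```

>>> move_arm --pt "0 0 0 0 0 -0.3 45" --pt "0 0 0 0 0 -0.7 45" --pt "0 0 0 0 0 -0.7 45" --pt "0 0 0 0 0 -0.7 45" --pt "0 0 0 0 0 -0.7 45" --pt "0 0 0 0 0 -0.7 45" --pt "0 0 0 0 0 -0.7 45" --pt "0 0 0 0 -0.8 0 45" --pt "0 0 0 0 -0.8 0 45" --pt "0 0 0 0 -0.8 0 45"

```text
t: 114.0
tool_pos: [0.5853, -0.0548, 0.1773]
orientation: [2.126, 2.31, 0.002]
force: [-0.8, 0.0, 0.2]
opening: 0.0454
gripper_force: 0.0
```

Run:
```python
from k import *
from tr import *
knobs(cam('side'));trays(T0={1:(466,-273,-3),2:(646,-81,3),3:(614,-241,3)})
c=cam('side');cv2.imwrite('pics/fin.png',cv2.resize(c['frame'][90:400,180:450,::-1],(522,600),interpolation=cv2.INTER_CUBIC))
```

```text
knob px [314. 228.] top circle 647.2 -51.4 r 14.2 h 115.9
knob px [318. 246.] top circle 649.1 -109.4 r 13.5 h 115.7
knob px [308. 283.] top circle 613.3 -211.4 r 13.8 h 115.4
knob px [240. 301.] top circle 468.3 -243.9 r 14.0 h 115.3
tray 1 [ 466.6 -273.5   -2.7] res 1.17 371 +30: [ 468.  -243.5] -30: [ 465.2 -303.4]
tray 2 [645.5 -79.3   2.8] res 2.34 280 +30: [644.1 -49.3] -30: [ 647.  -109.3]
tray 3 [ 613.2 -241.1    3.3] res 1.27 330 +30: [ 611.4 -211.2] -30: [ 614.9 -271.1]
```

View pics/fin.png

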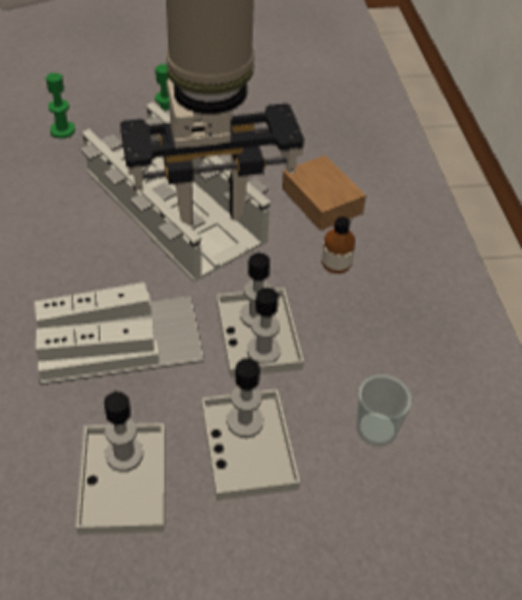

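All four posts stand upright: two in tray 2, one in tray 3 and one in tray 1. The rack is empty and the bystanders are untouched, so I hand in.

```bash
python3 -c "
from plant import close_job; print(close_job())"
```

```text
the job is handed in; nothing more can be done
None
```

I handed the job in with all four posts gauged left to right and standing upright: post 1 (two dots) and post 4 (two dots) in tray 2, post 2 (three dots) in tray 3, post 3 (one dot) in tray 1; the bottle, slide box and beaker were left alone, tray 1 was knocked mid-run and I placed into it where it then stood, and the real fingertips sit about 30 mm behind the stated tips_ahead, which cost one empty first grasp before I corrected for it.

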